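# Lever the tight cover out of the valve block

### The arm

A 7-joint arm with a two-finger parallel gripper is mounted at the origin on the work surface. World frame = base frame: x ahead of the robot, y to its left, z up, the work surface at z = 0. Lengths are in mm, angles in rad, forces in N, time in s.
With the tool pointing down it reaches from about 400 to 875 mm from the base axis. Payload 4.4 kg.
Tool frame: the origin (TCP) lies at the very end of the fingers, on their centre line; the grasp point (between the pads) lies 19 mm behind it (ctrl.pinch_z is the z of the grasp point in the tool frame, in mm); z points along the fingers, x is the direction in which the jaws open and shut, and the axes are right-handed (so a half turn about z gives the same grasp; the last joint's range is limited). The gripper opens to 85 mm and grips with 20 to 120 N. Pads are 22 mm wide; open, the fingers measure 114 mm over their backs; the gripper's body (76 mm by 85 mm) begins 54 mm behind the grasp point. The pads swing forward as they close: fully open they stand 13 mm farther back than shut.
Start: joints at [1.087, 0.628, 0.038, 1.517, -0.027, 0.996, -0.02], TCP at [263.766, -594.092, 231.313] pointing down, gripper open.
Joint ranges: [-3.06, 3.06], [-0.37, 2.12], [-1.25, 1.32], [0.18, 2.47], [-1.1, 4.24], [0.23, 1.98], [-2.94, 2.94]. Speed limits (rad/s): [2.57, 2.57, 3.14, 3.14, 3.14, 3.14, 3.14].

### API

Orientations are given as [roll, pitch, yaw] about the fixed x, y, z axes, in that order (R = Rz(yaw) Ry(pitch) Rx(roll)).
In Python, from cell import sensors, get_image, order, ctrl gives the robot as it stands.
- The arm moves only by the tool arm_command, never from a script. Its argument "rows" is a list that holds one entry, the list of rows, each a list of 6 numbers: the shift along the tool's x, y, z in mm, then the turn, a rotation vector about the tool's x, y, z in degrees. A call has 1 to 20 rows; each row is the pose to reach, as a shift and turn from the pose commanded when the call began, along the tool's axes at that moment; what a row does not reach only later rows make up. A row lasts 1/12 s, in which the tool goes at most 41.7 mm and 7.16 degrees, less where a joint would pass 70% of its speed; a pose out of reach is approached as far as the arm can. A call with a gripper value outside its range is refused whole. "claw" is the opening, from -1 (shut) to 1 (fully open), set as the call begins (left out, the last holds). The fingers move at their own pace and stop on an object; the grip force is fixed at half the most. Time passes only in rows, so rows that repeat a pose let the fingers close. It gives the time, the measured TCP pose, the force and the opening at its end, in the units of the state.
- sensors.read_state(): the state, without advancing time (a new reading comes with each control period).
- get_image(name): name is "scene" or "top" or "wrist"; returns a dict with "pixels" (480x640x3 uint8, red, green, blue), "z_map" (480x640 float32, mm along the optical axis (not along the pixel's ray), 0 where there is no reading), "K" (3x3 intrinsics, pixels), "pose" (4x4, takes a point from camera to world coordinates). Camera axes: x right, y up, looking along -z (the intrinsics and any distortion apply to the point x, -y, -z); pixel columns grow to the right and rows downward; lengths in mm; the calibration is good to about 2 mm. A picture is of the moment at which its call begins.
- order.finish_job(): hands the job in, once; it reports no verdict.
The state is a dict: "clock": time; "qpos": joint angles; "qd": joint speeds; "tau": joint torques, N m; "eef_pos": TCP position; "tool_rot": TCP orientation; "force": force on the tool from outside, world axes, zero at the start; "torque": the same for the moment, N m; "width": finger opening in mm.
Only numpy, scipy, OpenCV 4.12 (cv2) and the standard library are available. Lean on these libraries where they do the work, as an engineer would, in place of code of your own. Each camera call takes 0.05 s, during which the arm holds its last target.

### The job

The green cover is pressed tight into the aluminium valve block. Take the red pry bar, put its blade over the block's steel cross rod and under the cover's lip, and lever the cover up until it comes loose; then lay the bar back on its black rest and put the cover in the blue tray. Leave everything else where it is.

Things in the scene. Friction and masses are not known exactly. Their poses are not given: they have to be found in the camera images.
- block: Aluminium valve block fixed to the bench, 97 mm high, 80 mm wide (y), from x=-65 (prying side) to x=+50 mm. Origin: on the bench below the cover's centre. The cover's recess has walls 24.5 to 40 mm either side (y) and behind it, 1 mm lower than the pressed-in cover's top. Brass ports stick out 25 mm on both y sides at 35 mm height, 22 mm wide, x=20 mm.
- fulcrum (a point): Fulcrum: middle of the top of a fixed level steel rod, 8 mm thick, 49 mm free length, 85 mm above the bench. x points level towards the cover, y along the rod, z up. The lip starts 24 mm along +x, its underside 3 mm higher than this point. The block ends 6 mm beyond (-x). The slot floor is 25 mm lower; under the lip it is 38 mm wide (y) and 14 mm deep (x) up to the stem.
- cover_center (a point): Centre of the green cover's plate, 70 (x) x 46 (y) x 10 mm, about 80 g; axes as the block's, lip at x=-35 mm. A stem (12 x 20 mm, at x=-15) reaches 16 mm below the plate, and two spring pads in the block squeeze it: about 20 to 45 N to lift. Levered at the lip, the cover tilts about its far edge.
- cover_lip (a point): Middle of the lip's lower edge (x=-35 mm from the plate's centre, on its underside), 88 mm up when pressed in. Once it has risen some 11 to 13 mm the pads snap in under the stem: the cover then stays up, tilted 9 degrees, the lip end 9 mm proud of the walls, where fingertips just above the walls can grip its two side faces (46 mm apart) and lift it out freely.
- bar_grip (a point): Grip point of the pry bar, on its centre line. x runs to the tip, z is its upper side (alike below). Red handle 20 mm wide (y), 14 mm thick, from x=-70 to +60 mm; then a flat steel blade 14 mm wide, 4 mm thick, to the tip at x=130 mm. About 0.2 kg, balanced within 35 mm of this point, towards the blade. Starts level on its rest.
- bar_tip (a point): Tip of the bar's blade, 130 mm from the grip point along the bar's x.
- rest_seat (a point): Where the bar's grip point lies when the bar is on its black rest, 52 mm above the bench; x along the bar, to its tip. Fixed rest: base plate 160 x 60 x 8 mm, two forked posts at x=-58 and +45 mm, each 14 mm long (x); seats 45 mm above the bench, prongs 28 mm apart inside, rising to 57 mm.
- tray_in (a point): Centre of the inner floor (about 4 mm above the bench) of the fixed open blue tray, 150 x 150 mm outside, walls 25 mm high and 4 mm thick.
Things that resemble listed ones, but are neither listed nor needed, are in the scene too. Of the things that look like the part that bears bar_grip, the largest one is meant.

How it is judged (in metres and radians):
On the way:
1. the bar is levering the cover: lip raised at least 5 mm with the bar bearing on it (z of cover_lip in the frame of fulcrum above 0.008 m and contact force between bar and cover above 0.1 N), for 0.1 s.
At the end, for the whole second after the job is handed in: The cover rests in the tray (plate centre within 65 mm of the tray centre along each tray axis, under 32 mm above its floor) and the bar lies still on its rest (grip point within 35 mm sideways and -8 to +12 mm in height of the seat point, along the rest within 0.2 rad) (x of cover_center in the frame of tray_in between -0.065 and 0.065 m and y of cover_center in the frame of tray_in between -0.065 and 0.065 m and z of cover_center in the frame of tray_in below 0.032 m and linear speed of each of cover, bar below 0.02 m/s and horizontal distance between bar_grip and rest_seat below 0.035 m and z of bar_grip in the frame of rest_seat between -0.008 and 0.012 m and angle between the x axis of bar_grip and the x axis of rest_seat, either way round below 0.2 rad); the robot touches nothing.
It fails at once if another loose thing on the bench is moved by more than 30 mm (distance of any of driver, fitting, valve, adapter, screwcup, weight from where it was at the start of the episode above 0.03 m).
It also fails if it takes over 72 s, if anything falls off the work surface, if the arm or the gripper's body presses on something with over 40 N, if the wrist force passes 120 N, or if a joint passes its speed limit or range.

## Working session

There is one attempt and no reset: what is moved stays moved. The work goes in short steps, Python scripts to look and compute and a tool call to move; the robot and the scene stay as the last step left them, time stands still between calls to the robot, and variables do not carry over. Pictures are saved under pics/ and viewed, and the job is handed in when it is done.

Besides the shell and the picture viewer there is one more tool, called after "Call:" by a JSON object that holds its "api" and its "payload". arm_command: Moves the arm, as the interface text tells. Its arguments: {"type":"object","properties":{"rows":{"type":"array","items":{"type":"array","items":{"type":"array","items":{"type":"number"}}}},"claw":{"type":"number"}},"required":["rows"]}

```bash
ls; mkdir -p pics; python3 - <<'E'
from cell import sensors,get_image,order,ctrl
import cv2,numpy as np
print(sensors.read_state())
print([a for a in dir(ctrl) if a[0]!='_'])
for n in ['scene','top','wrist']:
    im=get_image(n); cv2.imwrite(f'pics/a_{n}.png',im['pixels'][:,:,::-1]); np.savez(f'a_{n}.npz',**im)
    print(n,im['K'].tolist(),np.round(im['pose'],3).tolist())
E
```

```text
pics
{'clock': 0.0, 'qpos': array([ 1.08720471,  0.62934718,  0.0384304 ,  1.51837787, -0.02699468,
        0.99632047, -0.0199721 ]), 'qd': array([ 0.0007835 ,  0.00119152,  0.00025589, -0.00146454,  0.00014508,
        0.00051918,  0.00228208]), 'tau': array([-2.01298739e-03, -5.63400507e+01,  1.22574862e+00, -1.93448067e+01,
        1.09590791e-02,  1.05673779e-02,  1.83137286e-05]), 'eef_pos': array([ 263.50455238, -593.49410081,  230.38506339]), 'tool_rot': array([ 3.14156903e+00,  1.93503156e-03, -1.15296481e+00]), 'force': array([ 0.08204694,  0.00628603, -0.42066485]), 'torque': array([0.00401716, 0.02904815, 0.03773319]), 'width': 85.32817809007675}
['MotionError', 'pinch_z']
scene [[435.2098793941998, 0.0, 322.4028424510334], [0.0, 435.2098793941998, 244.2849868686799], [0.0, 0.0, 1.0]] [[-0.615, -0.679, 0.401, 887.102], [0.789, -0.524, 0.322, 346.09], [-0.009, 0.514, 0.858, 935.067], [0.0, 0.0, 0.0, 1.0]]
top [[613.3222726490224, 0.0, 332.135316475356], [0.0, 613.3222726490224, 252.2753641824774], [0.0, 0.0, 1.0]] [[0.025, 0.984, -0.178, 291.423], [-0.999, 0.022, -0.023, 3.297], [-0.019, 0.179, 0.984, 1262.049], [0.0, 0.0, 0.0, 1.0]]
wrist [[429.6663325404193, 0.0, 321.12395508546325], [0.0, 429.6663325404193, 234.80445405503147], [0.0, 0.0, 1.0]] [[0.407, 0.869, 0.282, 335.633], [-0.914, 0.387, 0.124, -560.993], [-0.001, -0.308, 0.951, 373.243], [0.0, 0.0, 0.0, 1.0]]
```

View pics/a_scene.png

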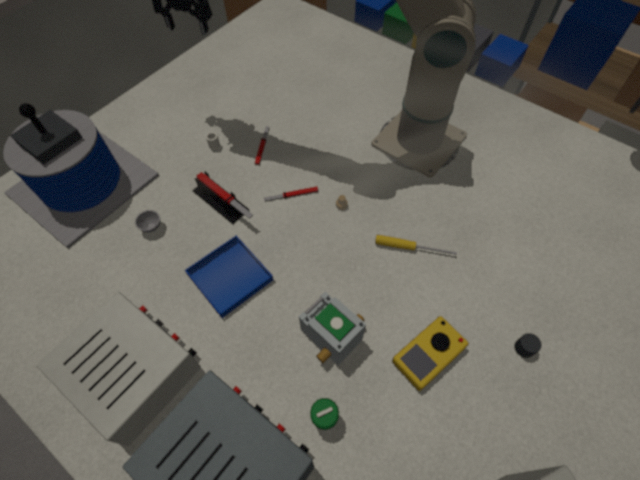

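View pics/a_top.png

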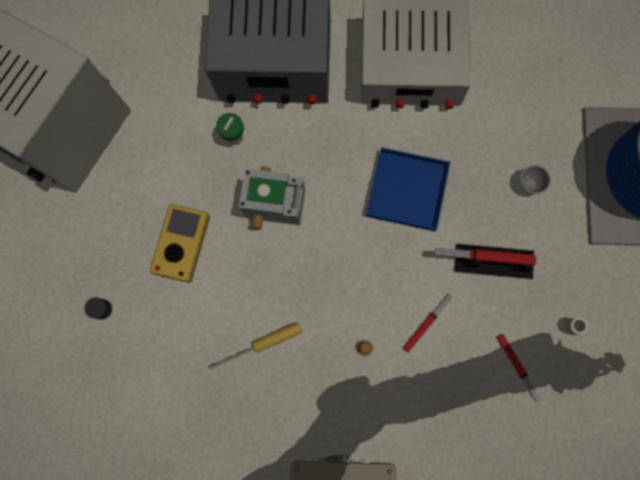

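View pics/a_wrist.png

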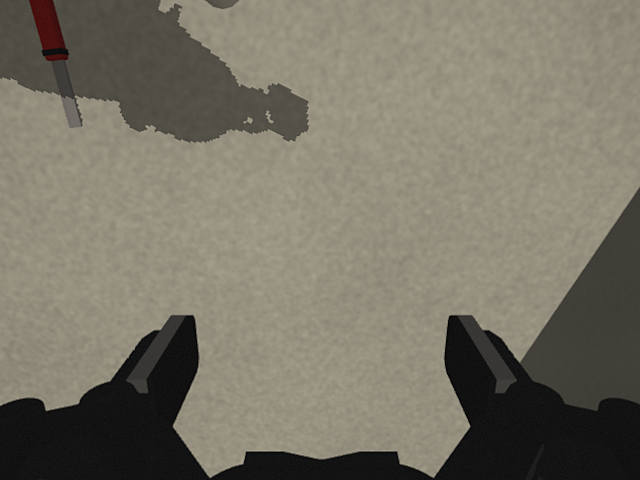

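Three red-handled bars show in the top view: (485,257), (427,325) and (515,365). The first lies on the black rest and is the largest, so it fits; I'll confirm it enlarged and measure.

```bash
cat > h.py <<'E'
import numpy as np,cv2
def load(n): return dict(np.load(n))
def pts(im,mask=None):
    z=im['z_map'];K=im['K'];P=im['pose']
    v,u=np.mgrid[0:480,0:640]
    c=np.stack([(u-K[0,2])/K[0,0]*z,-(v-K[1,2])/K[1,1]*z,-z,np.ones_like(z)],-1)
    return (c@P.T)[...,:3]
def ray(im,u,v,h):
    K=im['K'];P=im['pose'];d=P[:3,:3]@np.array([(u-K[0,2])/K[0,0],-(v-K[1,2])/K[1,1],-1]);o=P[:3,3]
    return o+d*(h-o[2])/d[2]
def crop(im,u0,u1,v0,v1,name,s=5):
    c=im['pixels'][v0:v1,u0:u1,::-1]
    cv2.imwrite(name,cv2.resize(c,None,fx=s,fy=s,interpolation=cv2.INTER_CUBIC))
E
python3 - <<'E'
from h import *
t=load('a_top.npz');s=load('a_scene.npz')
a=cv2.resize(t['pixels'][130:300,400:560,::-1],None,fx=3.5,fy=3.5)
crop(t,410,560,220,300,'pics/b_bar.png');crop(t,220,330,150,240,'pics/b_block.png',6)
crop(s,280,400,270,380,'pics/b_block_s.png',5);crop(s,180,340,110,240,'pics/b_bar_s.png',5)
W=pts(t)
hsv=cv2.cvtColor(t['pixels'],cv2.COLOR_RGB2HSV);H,S,V=[hsv[...,i].astype(int) for i in range(3)]
def rep(n,m):
    k,l,st,_=cv2.connectedComponentsWithStats(m.astype(np.uint8))
    for i in range(1,k):
        if st[i,4]>60:
            q=W[l==i];q=q[np.isfinite(q).all(1)]
            r=cv2.minAreaRect(np.argwhere(l==i)[:,::-1].astype(np.float32))
            print(n,st[i].tolist(),'med',np.median(q,0).round(1),'rect',np.round(r[0],1),np.round(r[1],1),round(r[2],1),'z5/95',np.percentile(q[:,2],[5,95]).round(1))
rep('red',((H<8)|(H>172))&(S>150)&(V>60))
rep('green',(H>45)&(H<85)&(S>120))
rep('blue',(H>105)&(H<125)&(S>140))
rep('blk',(V<28))
E
```

```text
red [254, 94, 9, 8, 62] med [843.  196.9  44.5] rect [258.   97.5] [7. 8.] 90.0 z5/95 [37.6 50.2]
red [476, 250, 59, 15, 624] med [ 507.3 -311.4   59.3] rect [505.  256.9] [58.9 10.7] 5.2 z5/95 [48.8 63.4]
red [404, 314, 32, 37, 260] med [ 358.1 -147.6   11. ] rect [419.5 332. ] [ 5.8 45. ] 39.3 z5/95 [ 6.8 15.3]
red [498, 335, 11, 13, 80] med [ 344.2 -314.7   11.3] rect [502.7 340.9] [12.9  6.2] 59.0 z5/95 [ 6.8 16. ]
green [217, 114, 25, 26, 401] med [762.  246.5  70.1] rect [229.  126.5] [25. 24.] 90.0 z5/95 [62.7 74.5]
green [249, 179, 37, 24, 522] med [622.3 153.9  98.7] rect [266.9 190.5] [34.3 21. ] 7.4 z5/95 [ 94.9 102.9]
blue [607, 123, 33, 94, 2122] med [ 677.1 -542.2   85.4] rect [623.  169.5] [93. 32.] 90.0 z5/95 [ 28.1 147.8]
blue [367, 149, 82, 81, 4793] med [ 658.4 -124.2    5.2] rect [407.6 188.8] [70.3 69. ] 11.9 z5/95 [ 0.8 23.3]
blk [245, 75, 45, 15, 543] med [847.1 170.6 108.3] rect [267.   81.9] [44.3 13.2] 1.8 z5/95 [ 80.1 130.5]
blk [396, 89, 38, 7, 230] med [ 846.6 -130.3   73.8] rect [414.5  92. ] [37.  6.] 0.0 z5/95 [59.7 87.3]
blk [226, 93, 10, 10, 81] med [842.3 255.9  44.5] rect [230.5  97.5] [9. 9.] 90.0 z5/95 [31.1 50.6]
blk [280, 94, 10, 9, 76] med [841.9 140.1  44.9] rect [284.5  98. ] [8. 9.] 90.0 z5/95 [38.5 49.9]
blk [27, 167, 18, 14, 130] med [643.2 616.5 114.1] rect [ 35.4 174. ] [16.5  7.9] 31.0 z5/95 [103.1 118.9]
blk [165, 245, 18, 16, 225] med [504.  353.7  43.5] rect [173.5 252.5] [15. 17.] 90.0 z5/95 [39.9 47.7]
blk [457, 245, 76, 9, 155] med [ 532.6 -279.7   10. ] rect [494.5 248.9] [75.3  3.1] 4.1 z5/95 [ 5.1 58.8]
blk [456, 258, 76, 20, 896] med [ 492.4 -297.6    9.6] rect [493.5 267.3] [76.4 12.7] 5.7 z5/95 [ 5.1 48. ]
blk [100, 301, 11, 17, 76] med [385.4 485.9  28.8] rect [105.8 309.8] [ 7.8 16.7] 14.0 z5/95 [18.4 38.8]
```

```bash
true
```

```text
(no output)
```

View pics/b_bar.png

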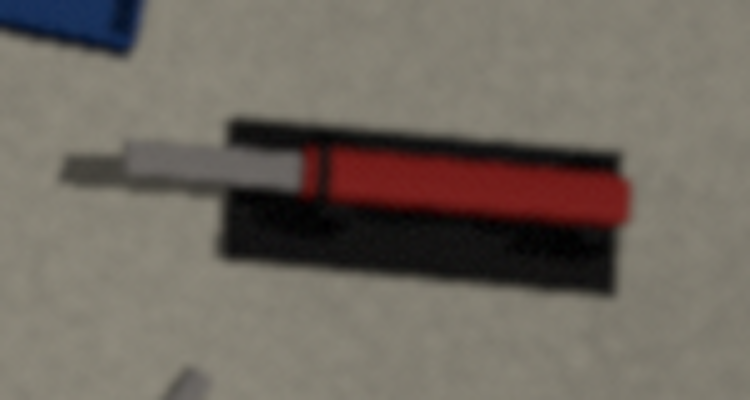

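View pics/b_block.png

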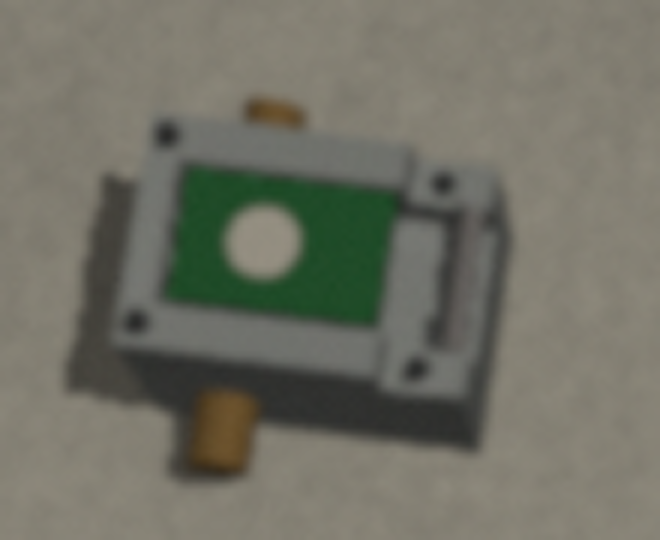

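View pics/b_block_s.png

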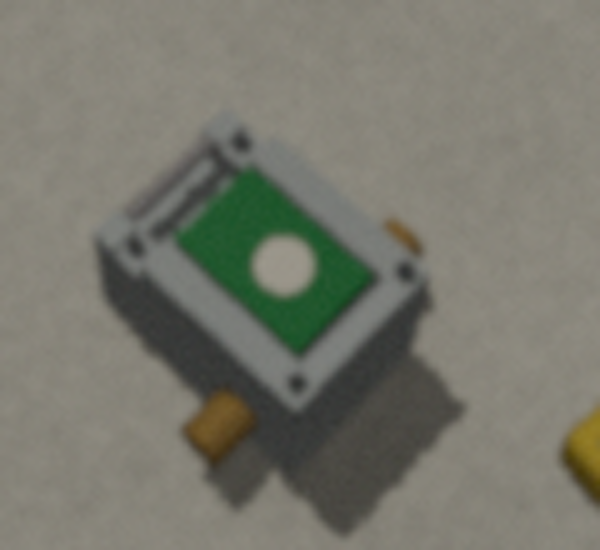

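View pics/b_bar_s.png

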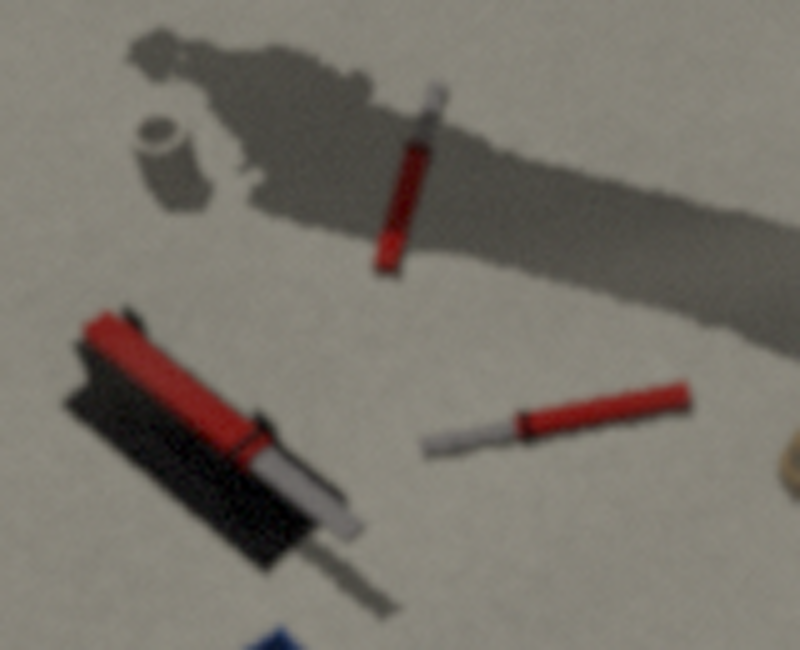

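The crops confirm it: the largest red bar lies on the black rest at (485,257) in the top view, and its tip points left toward the block. The small red ones are decoys. In the block crop, the slot and rod are to the right of the green cover, which is world -y.

```bash
cat >> h.py <<'E'
def blob(im,col,near):
    hsv=cv2.cvtColor(im['pixels'],cv2.COLOR_RGB2HSV);H,S,V=[hsv[...,i].astype(int) for i in range(3)]
    m={'red':((H<8)|(H>172))&(S>110)&(V>50),'green':(H>40)&(H<90)&(S>75),'blue':(H>100)&(H<130)&(S>110)}[col]
    k,l,st,c=cv2.connectedComponentsWithStats(m.astype(np.uint8))
    i=1+np.argmin([np.hypot(*(c[j]-near))+(1e4 if st[j,4]<50 else 0) for j in range(1,k)])
    cn,_=cv2.findContours((l==i).astype(np.uint8),cv2.RETR_EXTERNAL,cv2.CHAIN_APPROX_NONE)
    return max(cn,key=len)[:,0].astype(float)
def rect(im,cn,h):
    p=np.array([ray(im,u,v,h)[:2] for u,v in cn],np.float32)
    return cv2.minAreaRect(p),p
E
python3 - <<'E'
from h import *
t=load('a_top.npz');s=load('a_scene.npz')
for n,im,g,r,b in(('top',t,(267,190),(505,257),(407,189)),('scene',s,(337,320),(215,188),(230,275))):
    print(n)
    for nm,c,q,h in(('cover','green',g,98),('bar','red',r,59),('bar@52','red',r,52),('tray','blue',b,25)):
        R,p=rect(im,blob(im,c,q),h)
        print(nm,np.round(R[0],1),np.round(R[1],1),round(R[2],1),np.round(cv2.boxPoints(R),0).tolist())
# tip
for im,u,v in((t,435,251.5),(s,251,216)):
    print('tip approx',ray(im,u,v,54).round(1))
E
```

```text
top
cover [622.9 163. ] [69.5 45.1] 83.3 [[596.0, 131.0], [641.0, 126.0], [649.0, 195.0], [605.0, 200.0]]
bar [ 507.3 -311.2] [118.4  22.5] 85.8 [[492.0, -369.0], [514.0, -371.0], [523.0, -253.0], [500.0, -251.0]]
bar@52 [ 508.6 -313.1] [119.1  22.6] 85.8 [[493.0, -372.0], [515.0, -373.0], [524.0, -255.0], [502.0, -253.0]]
tray [ 654.3 -121.7] [146.6 150. ] 78.8 [[566.0, -179.0], [714.0, -208.0], [742.0, -64.0], [595.0, -35.0]]
scene
cover [624.2 161.5] [70. 45.] 83.6 [[598.0, 129.0], [643.0, 124.0], [650.0, 194.0], [606.0, 199.0]]
bar [ 510.9 -306. ] [130.9  25.9] 85.7 [[493.0, -370.0], [519.0, -372.0], [529.0, -242.0], [503.0, -240.0]]
bar@52 [ 507.9 -311.3] [132.   26.1] 85.7 [[490.0, -376.0], [516.0, -378.0], [526.0, -246.0], [500.0, -244.0]]
tray [ 660.  -118.7] [155.1 146.4] 78.7 [[573.0, -180.0], [717.0, -209.0], [747.0, -57.0], [603.0, -28.0]]
tip approx [ 516.2 -173.8   54. ]
tip approx [ 518.4 -174.    54. ]
```

Fits, agreed by both views within about 2 mm:
- Cover centre: (623.5, 162), block x axis at 83.5°.
- Bar grip point: (507, -303), axis at 85.7°.
- Tray: (657, -120).

I'll move above the bar with the jaws across it.

```bash
cat >> h.py <<'E'
from scipy.spatial.transform import Rotation as Ro
def tgt(bar_yaw_deg,pitch_up_deg):
    "tool R so that tool y=-bar x, tool z=-bar z; pitch_up = tip up"
    a=np.radians(bar_yaw_deg);p=np.radians(pitch_up_deg)
    x=np.array([np.cos(a)*np.cos(p),np.sin(a)*np.cos(p),np.sin(p)])
    y=np.array([-np.sin(a),np.cos(a),0]);z=np.cross(x,y)
    return np.stack([-y,-x,-z],1)   # tool x=-bar y
def rel(p,R,p0=None,R0=None):
    from cell import sensors
    if p0 is None:
        st=sensors.read_state();p0=st['eef_pos'];R0=Ro.from_euler('xyz',st['tool_rot']).as_matrix()
    d=R0.T@(np.asarray(p)-p0);w=Ro.from_matrix(R0.T@R).as_rotvec(degrees=True)
    return np.round(d,1).tolist(),np.round(w,1).tolist()
E
python3 - <<'E'
from h import *
print(rel([507,-303,180],tgt(85.7,0)))
E
```

```text
([-166.8, -340.4, 50.8], [-0.0, 0.1, -61.8])
```

Call:
{"api": "arm_command", "payload": {"rows": [[[-3, -7, 1, 0, 0, -1.2], [-10, -20, 3, 0, 0, -3.7], [-22, -44, 7, 0, 0, -8], [-35, -71, 11, 0, 0, -13], [-50, -102, 15, 0, 0, -18.5], [-65, -133, 20, 0, 0, -24], [-80, -163, 24, 0, 0, -29.7], [-95, -194, 29, 0, 0, -35], [-110, -225, 33, 0, 0, -41], [-125, -255, 38, 0, 0, -46.4], [-138, -282, 42, 0, 0, -51.3], [-148, -303, 45, 0, 0, -55], [-157, -320, 48, 0, 0, -58], [-163, -333, 50, 0, 0, -60.5], [-167, -340, 51, 0, 0, -62], [-167, -340, 51, 0, 0, -62], [-167, -340, 51, 0, 0, -62]]], "claw": 1}}

```text
clock: 1.57
eef_pos: [506.1, -304.3, 180.2]
tool_rot: [3.141, 0.001, -0.072]
force: [-0.9, 0.4, 0.2]
width: 85.7
```

```bash
python3 - <<'E'
from h import *
from cell import get_image,sensors
im=get_image('wrist');np.savez('c_wrist.npz',**im);cv2.imwrite('pics/c_wrist.png',im['pixels'][:,:,::-1])
st=sensors.read_state();print(st['clock'],st['eef_pos'],st['tool_rot'],st['qpos'],st['force'])
R,p=rect(im,blob(im,'red',(320,300)),59);print(R)
E
```

```text
1.6167 [ 505.71982523 -305.03611487  180.31673224] [ 3.14045646e+00  8.08535082e-04 -7.33363814e-02] [ 0.65313875  0.61147111 -0.24957003  1.73726727  0.19745986  0.81770399
  0.23802639] [ 0.64720664 -0.29195601 -0.62901256]
((508.5692443847656, -312.1383361816406), (117.4990005493164, 20.17302894592285), 85.88957214355469)
```

View pics/c_wrist.png

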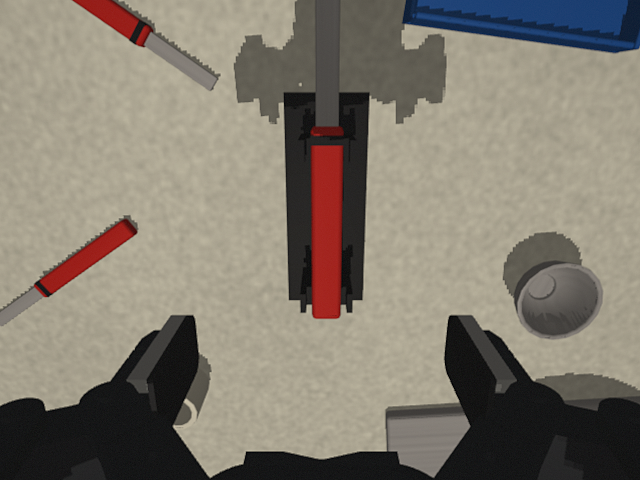

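Wrist view shows the bar on its rest, with the handle centred at about u=326, v=145 to 318, and pads clear on both sides. Descending.

```bash
python3 - <<'E'
from h import *
print(rel([508.5,-303,33],tgt(85.8,0)))
E
```

```text
([2.7, -2.4, 147.3], [0.1, 0.0, -0.0])
```

Call:
{"api": "arm_command", "payload": {"rows": [[[1, -1, 5, 0, 0, 0], [2, -2, 15, 0, 0, 0], [2.7, -2.4, 32, 0, 0, 0], [2.7, -2.4, 52, 0, 0, 0], [2.7, -2.4, 74, 0, 0, 0], [2.7, -2.4, 95, 0, 0, 0], [2.7, -2.4, 114, 0, 0, 0], [2.7, -2.4, 130, 0, 0, 0], [2.7, -2.4, 140, 0, 0, 0], [2.7, -2.4, 145, 0, 0, 0], [2.7, -2.4, 147, 0, 0, 0], [2.7, -2.4, 147, 0, 0, 0], [2.7, -2.4, 147, 0, 0, 0]]]}}

```text
clock: 2.7
eef_pos: [510.2, -301.7, 34.0]
tool_rot: [3.141, -0.001, -0.071]
force: [-0.3, -0.2, -0.2]
width: 84.9
```

Call:
{"api": "arm_command", "payload": {"rows": [[[0, 0, 0, 0, 0, 0], [0, 0, 0, 0, 0, 0], [0, 0, 0, 0, 0, 0], [0, 0, 0, 0, 0, 0], [0, 0, 0, 0, 0, 0], [0, 0, 0, 0, 0, 0], [0, 0, 0, 0, 0, 0], [0, 0, 0, 0, 0, 0], [0, 0, 0, 0, 0, 0], [0, 0, 0, 0, 0, 0], [0, 0, 0, 0, 0, 0], [0, 0, 0, 0, 0, 0]]], "claw": -1}}

```text
clock: 3.7
eef_pos: [509.8, -301.4, 33.7]
tool_rot: [3.141, -0.0, -0.071]
force: [-0.4, 1.0, 5.1]
width: 18.7
```

Call:
{"api": "arm_command", "payload": {"rows": [[[0, 0, -3, 0, 0, 0], [0, 0, -10, 0, 0, 0], [0, 0, -22, 0, 0, 0], [0, 0, -36, 0, 0, 0], [0, 0, -52, 0, 0, 0], [0, 0, -68, 0, 0, 0], [0, 0, -84, 0, 0, 0], [0, 0, -98, 0, 0, 0], [0, 0, -110, 0, 0, 0], [0, 0, -117, 0, 0, 0], [0, 0, -120, 0, 0, 0], [0, 0, -120, 0, 0, 0], [0, 0, -120, 0, 0, 0]]]}}

```text
clock: 4.78
eef_pos: [509.2, -301.2, 152.9]
tool_rot: [-3.141, 0.001, -0.071]
force: [-0.5, 0.2, -2.7]
width: 19.0
```

```bash
python3 - <<'E'
from h import *
from cell import get_image,sensors
for n in('wrist','top'):
    im=get_image(n);np.savez(f'd_{n}.npz',**im);cv2.imwrite(f'pics/d_{n}.png',im['pixels'][:,:,::-1])
st=sensors.read_state();print(st['clock'],st['eef_pos'],st['tool_rot'],st['force'],st['width'])
crop(im,380,560,170,300,'pics/d_topc.png',4)
E
```

```text
4.8833 [ 509.03373203 -301.05399065  152.44262696] [-3.14090068e+00  1.58514856e-03 -7.08732863e-02] [-0.5984876   0.76169664 -1.49301479] 19.184739696712917
```

View pics/d_wrist.png

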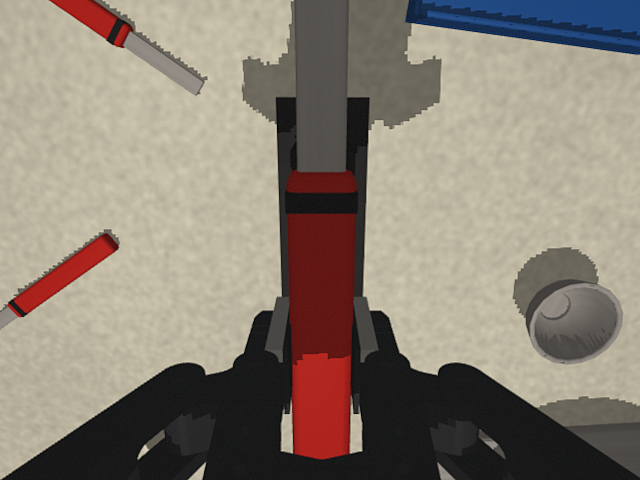

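View pics/d_topc.png

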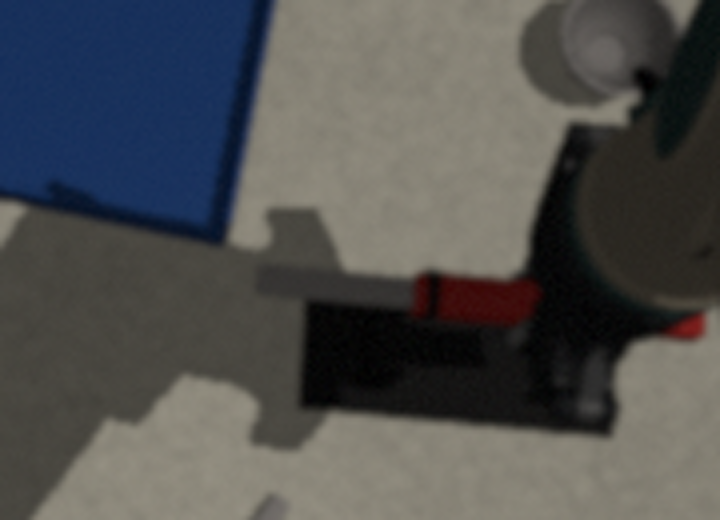

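Wrist view shows the bar held squarely between the pads, centred near u=322. Checking tip position and tilt from the top depth.

```bash
python3 - <<'E'
from h import *
t=load('d_top.npz');w=load('d_wrist.npz')
print('tip',ray(t,444.2,240,173.4),'front',ray(t,483.7,244,178.4))
W=pts(t);print([W[240+int((u-444)/40*4),u].round(1).tolist() for u in (447,452,457,462,467,472,477)])
W=pts(w);print([W[v,322].round(1).tolist() for v in (5,20,40,60,80,100,120,140,160,230,260,290,320)])
E
```

```text
tip [ 515.44546325 -172.89286862  173.4       ] front [ 508.63255082 -242.56513842  178.4       ]
[[514.8, -177.3, 177.2], [516.5, -187.5, 169.9], [514.3, -196.1, 172.4], [514.8, -205.4, 170.7], [513.1, -214.3, 171.0], [512.7, -222.6, 174.2], [510.7, -231.1, 176.2]]
[[516.2, -199.8, 174.1], [516.0, -203.2, 173.9], [515.7, -207.8, 173.2], [515.4, -212.7, 173.8], [515.0, -217.7, 173.9], [514.7, -222.7, 173.5], [514.3, -228.0, 173.7], [513.9, -233.2, 174.8], [513.5, -239.0, 173.1], [512.2, -258.0, 178.8], [511.5, -267.4, 178.0], [510.9, -276.9, 178.3], [510.2, -287.1, 178.2]]
```

```bash
cat >> h.py <<'E'
C=np.array([623.5,162.2]);AY=83.5;ex=np.array([np.cos(np.radians(AY)),np.sin(np.radians(AY)),0])
F=np.r_[C,85]-59*ex
def pose(d,pitch,c=1.5,L=128.5,side=0.):
    p=np.radians(pitch);b=ex*np.cos(p)+np.array([0,0,np.sin(p)])
    tip=F+ex*d+np.array([0,0,c+2/np.cos(p)+d*np.tan(p)])
    R=tgt(AY,pitch);return tip-L*b+19*R[:,2],R
E
python3 - <<'E'
from h import *
print(F);P=pose(-20,-12);print(P[0]);print(rel(*P))
E
```

```text
[616.82101039 103.57926052  85.        ]
[599.88102238 -45.10110608 100.92766028]
([72.6, -261.7, 51.6], [-12.0, -0.2, 2.4])
```

Call:
{"api": "arm_command", "payload": {"rows": [[[1, -4, 0, 0, 0, 0], [4, -14, 2, -0.5, 0, 0.1], [9, -31, 4, -1.5, 0, 0.3], [15, -54, 6, -2.5, 0, 0.5], [22, -80, 9, -3.5, 0, 0.7], [30, -107, 12, -5, 0, 1], [37, -134, 15, -6, 0, 1.2], [45, -161, 18, -7.5, 0, 1.5], [52, -188, 21, -8.5, 0, 1.7], [59, -212, 24, -10, 0, 1.9], [65, -234, 27, -11, 0, 2.2], [69, -250, 28, -11.5, 0, 2.3], [72, -259, 30, -12, 0, 2.4], [72.6, -262, 30, -12, 0, 2.4], [72.6, -262, 30, -12, 0, 2.4], [72.6, -262, 30, -12, 0, 2.4], [72.6, -262, 30, -12, 0, 2.4]]]}}

```text
clock: 6.3
eef_pos: [600.1, -47.6, 123.5]
tool_rot: [2.931, -0.004, -0.115]
force: [-0.1, -0.5, -2.7]
width: 19.0
```

```bash
python3 - <<'E'
from h import *
from cell import get_image,sensors
for n in('wrist','top','scene'):
    im=get_image(n);np.savez(f'e_{n}.npz',**im);cv2.imwrite(f'pics/e_{n}.png',im['pixels'][:,:,::-1])
    if n=='top': crop(im,220,380,140,240,'pics/e_topc.png',5)
    if n=='scene': crop(im,240,400,230,370,'pics/e_scenec.png',5)
st=sensors.read_state();print(st['clock'],st['eef_pos'],st['tool_rot'],st['force'],st['width'])
print(rel(*pose(-20,-12)))
E
```

```text
6.45 [600.35223707 -46.78907734 123.56173535] [ 2.93171211 -0.00454472 -0.1148617 ] [ 0.34367409 -0.64294388 -1.88048025] 18.715315608270462
([-0.8, -6.3, 21.8], [0.0, -0.2, -0.1])
```

View pics/e_wrist.png

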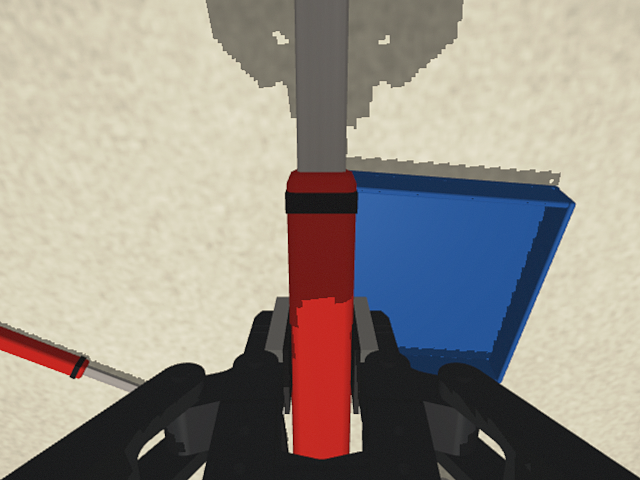

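View pics/e_topc.png

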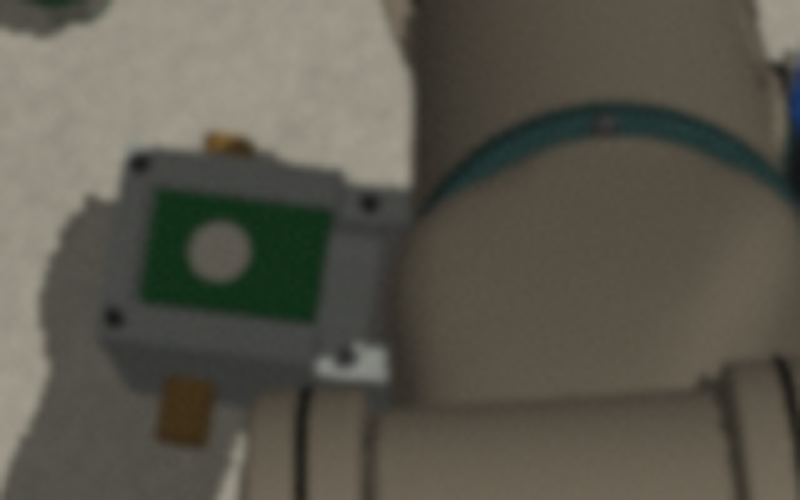

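View pics/e_scenec.png

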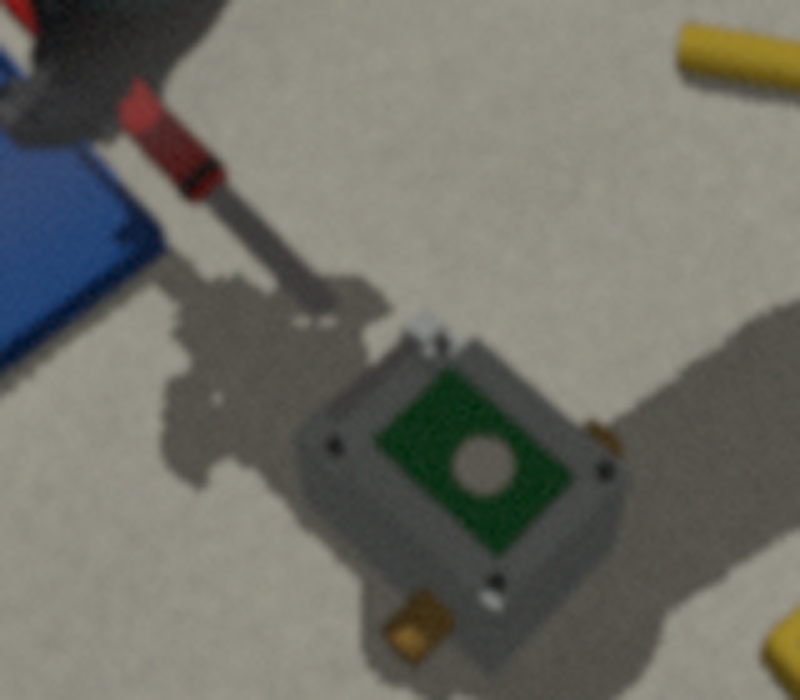

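Scene crop: tip at about (304,290) px, in line with the slot and just before the block. The arm hides it in the top view. Checking predicted against seen tip.

```bash
python3 - <<'E'
from h import *
from cell import sensors
st=sensors.read_state();R=Ro.from_euler('xyz',st['tool_rot']).as_matrix()
tip=st['eef_pos']-19*R[:,2]-128.5*R[:,1];print('tip pred',tip)
s=load('e_scene.npz')
print('seen', ray(s,304,290,tip[2]+2)); W=pts(s)
print([W[v,u].round(0).tolist() for u,v in((303,289),(301,286),(298,283),(296,281))])
q=np.linalg.inv(s['pose'])@np.r_[tip,1];K=s['K'];print('proj',K[0,2]+K[0,0]*q[0]/-q[2],K[1,2]-K[1,1]*q[1]/-q[2])
# wall-screw check: block frame coordinates of tip
d=tip-F;print('along',d@ex,'side',d@np.array([-ex[1],ex[0],0]))
E
```

```text
tip pred [615.24700825  81.99111159 115.37279581]
seen [614.56633387  76.38173461 117.37279581]
[[614.0, 73.0, 116.0], [612.0, 66.0, 119.0], [612.0, 59.0, 124.0], [611.0, 53.0, 125.0]]
proj 305.9440626011705 292.16736934975603
along -21.627559284360313 side -0.8799636099824824
```

Call:
{"api": "arm_command", "payload": {"rows": [[[-0.2, -1, 3, 0, 0, 0], [-0.5, -3, 8, 0, 0, 0], [-0.8, -5, 14, 0, 0, 0], [-0.8, -6, 19, 0, 0, 0], [-0.8, -6.3, 21.8, 0, 0, 0], [-0.8, -6.3, 21.8, 0, 0, 0], [-0.8, -6.3, 21.8, 0, 0, 0]]]}}

```text
clock: 7.03
eef_pos: [599.9, -43.5, 100.3]
tool_rot: [2.932, -0.004, -0.112]
force: [-0.1, -0.0, -1.7]
width: 18.8
```

```bash
python3 - <<'E'
from h import *
from cell import sensors
print(sensors.read_state()['force']);print(rel(*pose(10,-12)),rel(*pose(34,-12)))
E
```

```text
[-0.06367089 -0.04645188 -1.7159897 ]
([0.1, -28.9, -0.3], [0.0, -0.2, 0.0]) ([0.1, -53.5, -0.3], [0.0, -0.2, 0.0])
```

Call:
{"api": "arm_command", "payload": {"rows": [[[0, -2, 0, 0, 0, 0], [0, -6, 0, 0, 0, 0], [0, -11, 0, 0, 0, 0], [0, -17, 0, 0, 0, 0], [0, -22, 0, 0, 0, 0], [0, -26, 0, 0, 0, 0], [0, -28.5, 0, 0, 0, 0], [0, -29, 0, 0, 0, 0], [0, -29, 0, 0, 0, 0]]]}}

```text
clock: 7.78
eef_pos: [603.3, -15.0, 94.6]
tool_rot: [2.932, -0.004, -0.112]
force: [1.1, -0.8, -3.3]
width: 19.2
```

```bash
python3 - <<'E'
from h import *
from cell import get_image,sensors
n='scene'
im=get_image(n);np.savez(f'f_{n}.npz',**im);crop(im,270,370,260,350,'pics/f_scenec.png',7)
st=sensors.read_state();print(st['clock'],st['eef_pos'],st['force']);print(rel(*pose(34,-12)))
E
```

```text
7.8333 [603.28256608 -15.41596866  94.67018386] [-0.39445171  0.05033565 -2.05956384]
([-0.0, -24.7, 0.1], [0.0, -0.3, -0.0])
```

View pics/f_scenec.png

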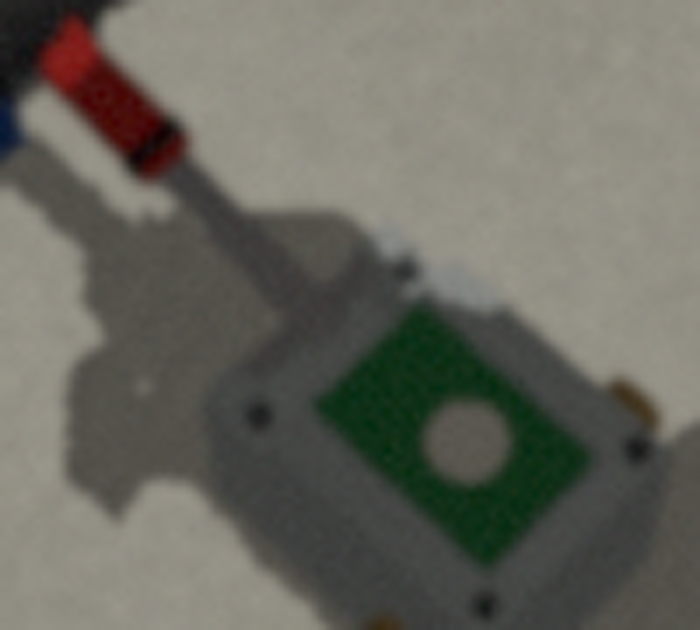

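The blade is over the rod and centred in the slot, at about (345,370) in the crop, with no contact force. Sliding under the lip.

Call:
{"api": "arm_command", "payload": {"rows": [[[0, -2, 0, 0, 0, 0], [0, -5, 0, 0, 0, 0], [0, -8, 0, 0, 0, 0], [0, -11, 0, 0, 0, 0], [0, -14, 0, 0, 0, 0], [0, -17, 0, 0, 0, 0], [0, -20, 0, 0, 0, 0], [0, -22.5, 0, 0, 0, 0], [0, -24, 0, 0, 0, 0], [0, -24.5, 0, 0, 0, 0], [0, -24.5, 0, 0, 0, 0]]]}}

```text
clock: 8.75
eef_pos: [606.0, 8.7, 89.5]
tool_rot: [2.932, -0.004, -0.112]
force: [0.5, -0.3, -2.7]
width: 18.5
```

```bash
python3 - <<'E'
from h import *
from cell import get_image,sensors
n='scene'
im=get_image(n);np.savez(f'g_{n}.npz',**im);crop(im,270,370,260,350,'pics/g_scenec.png',7)
st=sensors.read_state();print(st['clock'],st['eef_pos'],st['force'],st['torque'])
for p in(-6,0,6,12,16,18,20):print(p,rel(*pose(34,p,0)))
E
```

```text
8.8 [606.00810358   8.47924204  89.59536897] [-0.63522422 -0.7504496  -1.96033048] [ 3.07389441e-01 -2.23687432e-04  4.91067987e-02]
-6 ([-0.1, -2.3, 11.4], [6.0, -0.3, 0.0])
0 ([-0.1, -5.7, 20.9], [12.0, -0.3, 0.0])
6 ([-0.2, -10.3, 29.8], [18.0, -0.3, 0.0])
12 ([-0.2, -16.2, 38.1], [24.0, -0.3, 0.1])
16 ([-0.2, -20.8, 43.1], [28.0, -0.3, 0.1])
18 ([-0.2, -23.3, 45.4], [30.0, -0.3, 0.1])
20 ([-0.2, -25.9, 47.5], [32.0, -0.3, 0.1])
```

View pics/g_scenec.png

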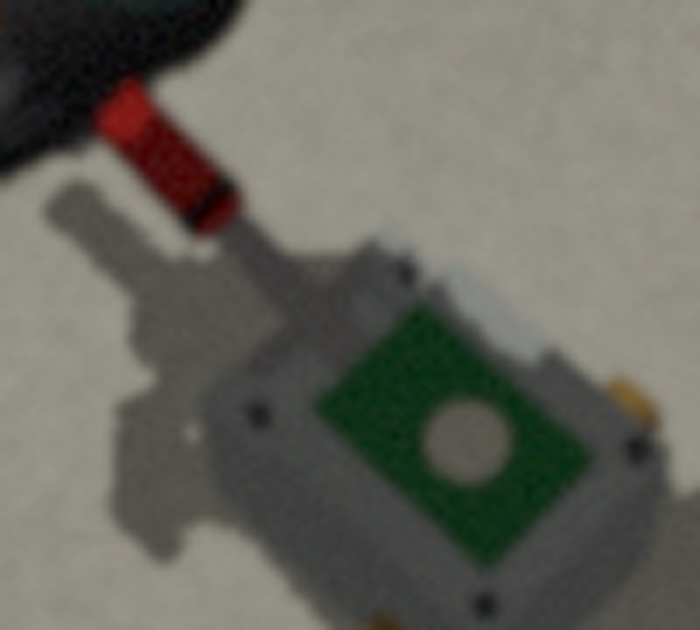

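The blade passes over the rod and disappears under the green edge. Starting to lever.

Call:
{"api": "arm_command", "payload": {"rows": [[[0, -0.5, 3, 1.5, 0, 0], [0, -1.2, 6, 3, 0, 0], [0, -2, 9, 4.6, 0, 0], [0, -2.6, 12, 6.4, 0, 0], [0, -3.7, 15, 8.4, 0, 0], [0, -4.7, 18, 10.2, 0, 0], [0, -5.7, 20.5, 12, 0, 0], [0, -5.7, 20.9, 12, 0, 0], [0, -5.7, 20.9, 12, 0, 0]]]}}

```text
clock: 9.55
eef_pos: [606.6, 8.9, 68.5]
tool_rot: [3.141, -0.005, -0.114]
force: [0.2, -1.3, 2.7]
width: 18.9
```

```bash
python3 - <<'E'
from h import *
from cell import sensors
st=sensors.read_state();print(st['clock'],st['eef_pos'],st['tool_rot'],st['force'],st['torque'])
P0,R0=pose(34,0,0);print(P0)
for p in(0,4,8,12,15,17,19,21):print(p,rel(*pose(34,p,0)),rel(*pose(34,p,0),P0,R0))
E
```

```text
9.55 [606.64246303   8.91128816  68.46513197] [ 3.14107156 -0.00521837 -0.11356614] [ 0.2415189  -1.33162777  2.7205245 ] [-0.11382573  0.10132141  0.02181284]
[606.12330669   9.68672015  68.        ]
0 ([-0.6, -0.7, 0.5], [0.0, -0.3, -0.0]) ([0.0, 0.0, 0.0], [0.0, 0.0, 0.0])
4 ([-0.6, -2.4, 7.0], [4.0, -0.3, 0.0]) ([0.0, -1.6, 6.5], [4.0, -0.0, 0.0])
8 ([-0.7, -4.6, 13.4], [8.0, -0.3, 0.0]) ([0.0, -3.9, 12.9], [8.0, 0.0, -0.0])
12 ([-0.7, -7.5, 19.5], [12.0, -0.3, 0.0]) ([0.0, -6.8, 19.0], [12.0, -0.0, 0.0])
15 ([-0.7, -10.0, 23.9], [15.0, -0.3, 0.0]) ([-0.0, -9.3, 23.4], [15.0, -0.0, 0.0])
17 ([-0.7, -11.9, 26.7], [17.0, -0.3, 0.0]) ([-0.0, -11.2, 26.3], [17.0, 0.0, 0.0])
19 ([-0.8, -13.9, 29.4], [19.0, -0.3, 0.0]) ([0.0, -13.2, 29.0], [19.0, 0.0, 0.0])
21 ([-0.8, -16.1, 32.0], [21.0, -0.3, 0.0]) ([0.0, -15.3, 31.6], [21.0, -0.0, 0.0])
```

Call:
{"api": "arm_command", "payload": {"rows": [[[0, -0.7, 3, 2, 0, 0], [0, -1.6, 6.5, 4, 0, 0], [0, -2.8, 9.7, 6, 0, 0], [0, -3.9, 13, 8, 0, 0], [0, -5.3, 16, 10, 0, 0], [0, -6.8, 19, 12, 0, 0], [0, -6.8, 19, 12, 0, 0], [0, -6.8, 19, 12, 0, 0]]]}}

```text
clock: 10.22
eef_pos: [607.2, 14.2, 48.6]
tool_rot: [-2.935, -0.004, -0.114]
force: [-0.4, -5.2, 0.0]
width: 19.1
```

```bash
python3 - <<'E'
from h import *
from cell import get_image,sensors
n='scene'
im=get_image(n);np.savez(f'i_{n}.npz',**im);crop(im,270,370,260,350,'pics/i_scenec.png',7)
st=sensors.read_state();print(st['clock'],st['eef_pos'],st['tool_rot'],st['force'],st['torque'])
print(pose(34,12,0)[0])
W=pts(im);m=blob(im,'green',(337,320));print(cv2.boxPoints(cv2.minAreaRect(m.astype(np.float32))))
from collections import Counter
for d in(-32,-25,-15,15,30):
    pass
E
```

```text
10.2667 [607.22838722  14.18351714  48.70985877] [-2.93580772 -0.004561   -0.11385901] [ 0.03051045 -5.83645229  0.66782553] [-1.20195098 -0.04001466 -0.09536193]
[606.88837424  16.4016319   48.9701476 ]
[[314.50003 316.50003]
 [330.00003 301.00003]
 [354.00003 325.00003]
 [338.50003 340.50003]]
```

View pics/i_scenec.png

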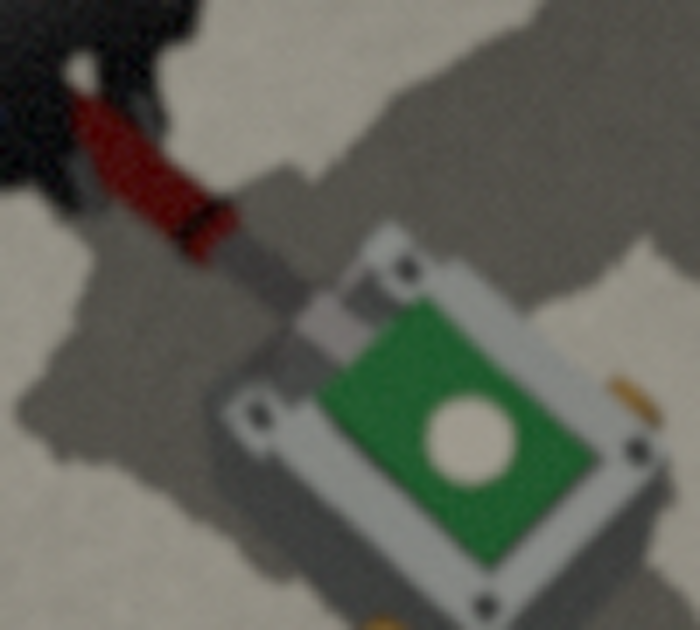

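```bash
cat >> h.py <<'E'
def coverfit(im,near=(337,320)):
    m=np.zeros((480,640),np.uint8);cv2.fillPoly(m,[blob(im,'green',near).astype(np.int32)],1);m=cv2.erode(m,np.ones((3,3),np.uint8))
    W=pts(im)[m>0];W=W[np.isfinite(W).all(1)];W=W[abs(W[:,2]-np.median(W[:,2]))<15]
    d=W-np.r_[C,0];a=d@ex;s=d@np.array([-ex[1],ex[0],0])
    A=np.c_[a,s,np.ones_like(a)];k=np.linalg.lstsq(A,W[:,2],rcond=None)[0]
    return 'tilt deg %.1f roll %.1f  z@center %.1f  z@lip %.1f z@far %.1f n%d'%(-np.degrees(np.arctan(k[0])),np.degrees(np.arctan(k[1])),k[2],k[2]-35*k[0],k[2]+35*k[0],len(a))
E
python3 - <<'E'
from h import *
for f in 'a e g i'.split(): print(f,coverfit(load(f+'_scene.npz')))
i=load('i_scene.npz');W=pts(i)
for u,v in((292,291),(296,292),(301,295),(305,299),(309,302),(313,304),(317,307)):print(W[v-1:v+2,u-1:u+2].reshape(-1,3).mean(0).round(1))
E
```

```text
a tilt deg 0.0 roll -0.1  z@center 98.7  z@lip 98.7 z@far 98.7 n574
e tilt deg -0.1 roll 0.2  z@center 98.8  z@lip 98.8 z@far 98.9 n581
g tilt deg 0.0 roll -0.3  z@center 98.8  z@lip 98.8 z@far 98.8 n585
i tilt deg 6.2 roll -0.6  z@center 102.9  z@lip 106.7 z@far 99.1 n592
[619.4  44.7  78.8]
[618.   55.2  85.2]
[616.2  67.5  83.4]
[618.6  80.5  84.8]
[619.8  92.5  88.1]
[618.8 102.6  89.9]
[619.6 113.9  91.8]
```

Working: plane fit shows lip +8 mm and tilt 6.2°. Continue levering.

```bash
python3 - <<'E'
from h import *
for p in(14,16,18,20,22):print(p,rel(*pose(32.5,p,-0.5)))
E
```

```text
14 ([-0.6, -1.5, 4.0], [2.2, -0.3, 0.0])
16 ([-0.6, -2.7, 7.2], [4.2, -0.3, 0.0])
18 ([-0.6, -4.0, 10.4], [6.2, -0.3, 0.0])
20 ([-0.6, -5.5, 13.5], [8.2, -0.3, 0.0])
22 ([-0.7, -7.2, 16.5], [10.2, -0.3, 0.1])
```

Call:
{"api": "arm_command", "payload": {"rows": [[[0, -0.7, 2, 1, 0, 0], [0, -1.5, 4, 2.2, 0, 0], [0, -2, 6, 3.2, 0, 0], [0, -2.7, 7.5, 4.2, 0, 0], [0, -3.3, 9, 5.2, 0, 0], [0, -4, 10.5, 6.2, 0, 0], [0, -4.7, 12, 7.2, 0, 0], [0, -5.5, 13.5, 8.2, 0, 0], [0, -5.5, 13.5, 8.2, 0, 0], [0, -5.5, 13.5, 8.2, 0, 0]]]}}

```text
clock: 11.1
eef_pos: [608.4, 22.7, 37.9]
tool_rot: [-2.791, -0.005, -0.113]
force: [-3.3, -9.0, 11.9]
width: 19.2
```

```bash
python3 - <<'E'
from h import *
from cell import get_image,sensors
n='scene'
im=get_image(n);np.savez(f'j_{n}.npz',**im);crop(im,270,370,260,350,'pics/j_scenec.png',7)
st=sensors.read_state();print(st['clock'],st['eef_pos'],st['tool_rot'],st['force'],st['torque'])
print(coverfit(im))
for p in(20,22,24):print(p,rel(*pose(32.5,p,-0.5)))
E
```

```text
11.15 [608.44864414  22.67135086  37.88095039] [-2.79169062 -0.00529775 -0.11320612] [ -3.58909854 -10.15368261  12.17072118] [-1.23674277  0.70888945  0.18048601]
tilt deg 11.6 roll -0.9  z@center 106.0  z@lip 113.2 z@far 98.8 n597
20 ([-0.8, 0.8, 1.0], [-0.0, -0.3, 0.1])
22 ([-0.9, -0.4, 4.2], [2.0, -0.3, 0.1])
24 ([-0.9, -1.7, 7.4], [4.0, -0.3, 0.1])
```

View pics/j_scenec.png

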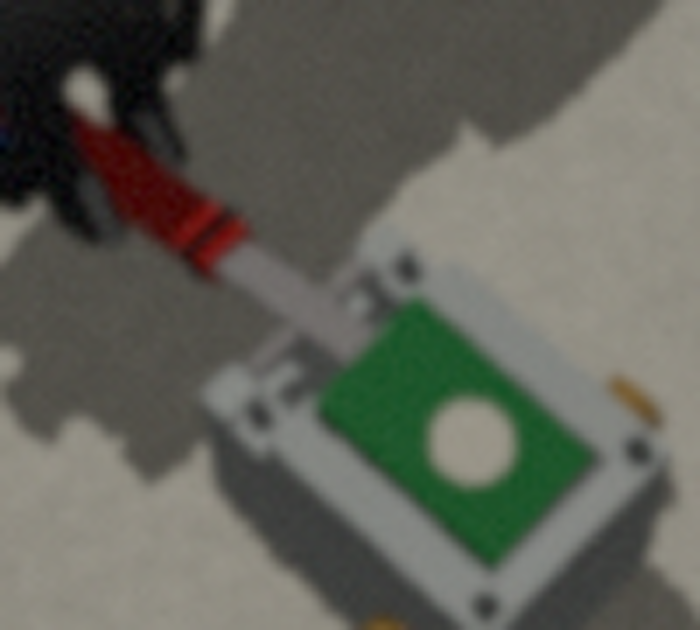

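Lip is about 14.5 mm up, tilt 11.6°, past the snap point. Lowering the bar to see if the cover stays.

```bash
python3 - <<'E'
from h import *
for p in(16,12,8,4,0,-2):print(p,rel(*pose(31,p,0.5)))
E
```

```text
16 ([-0.8, 3.9, -6.7], [-4.0, -0.3, 0.1])
12 ([-0.8, 5.1, -13.5], [-8.0, -0.3, 0.1])
8 ([-0.8, 5.6, -20.5], [-12.0, -0.3, 0.1])
4 ([-0.7, 5.5, -27.4], [-16.0, -0.3, 0.1])
0 ([-0.7, 4.7, -34.3], [-20.0, -0.3, 0.1])
-2 ([-0.7, 4.1, -37.7], [-22.0, -0.3, 0.1])
```

Call:
{"api": "arm_command", "payload": {"rows": [[[0, 1, -2, -1, 0, 0], [0, 2.5, -4, -2.5, 0, 0], [0, 3.9, -6.7, -4, 0, 0], [0, 4.5, -10, -6, 0, 0], [0, 5.1, -13.5, -8, 0, 0], [0, 5.4, -17, -10, 0, 0], [0, 5.6, -20.5, -12, 0, 0], [0, 5.6, -24, -14, 0, 0], [0, 5.5, -27.4, -16, 0, 0], [0, 5.2, -31, -18, 0, 0], [0, 4.7, -34.3, -20, 0, 0], [0, 4.7, -34.3, -20, 0, 0], [0, 4.7, -34.3, -20, 0, 0]]]}}

```text
clock: 12.23
eef_pos: [606.0, 11.4, 67.5]
tool_rot: [-3.136, -0.004, -0.109]
force: [-1.0, 1.1, 0.5]
width: 19.2
```

```bash
python3 - <<'E'
from h import *
from cell import get_image,sensors
n='scene'
im=get_image(n);np.savez(f'k_{n}.npz',**im);crop(im,240,370,240,350,'pics/k_scenec.png',6)
st=sensors.read_state();print(st['clock'],st['eef_pos'],st['tool_rot'],st['force'],st['torque'])
print(coverfit(im))
print(rel(*pose(-30,0,3)))
E
```

```text
12.2833 [605.89172043  10.57324476  67.30865792] [-3.13613245 -0.00400364 -0.11038262] [0.23325952 1.69088451 0.54876198] [ 0.58432401 -0.04222346 -0.00063699]
tilt deg 10.0 roll -0.7  z@center 105.0  z@lip 111.2 z@far 98.9 n604
([0.1, 64.8, -4.0], [-0.3, -0.2, 0.2])
```

View pics/k_scenec.png

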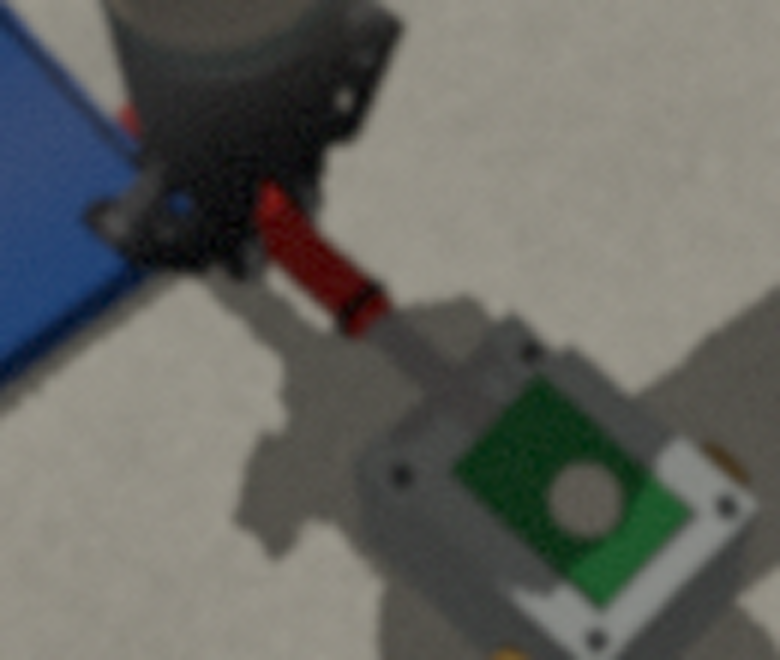

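Cover stays up (10°). Checking the bar's tilt in the grip before withdrawing.

```bash
python3 - <<'E'
from h import *
from cell import get_image,sensors
im=get_image('wrist');np.savez('k_wrist.npz',**im);cv2.imwrite('pics/k_wrist.png',im['pixels'][:,:,::-1])
st=sensors.read_state();R=Ro.from_euler('xyz',st['tool_rot']).as_matrix();W=pts(im)
for v in (5,20,40,60,80,100,120,140,160,225,250,275,300,320):print(v,(R.T@(W[v,318:327].mean(0)-st['eef_pos'])).round(1))
E
```

```text
5 [  -0.4 -102.3  -21.2]
20 [ -0.3 -98.8 -21.6]
40 [ -0.3 -94.1 -21.4]
60 [ -0.3 -89.3 -21.4]
80 [ -0.3 -84.4 -21.1]
100 [ -0.3 -79.3 -21.4]
120 [ -0.3 -74.  -21.1]
140 [ -0.3 -68.7 -21. ]
160 [ -0.3 -63.1 -21. ]
225 [ -0.2 -45.5 -26. ]
250 [ -0.2 -37.8 -25.7]
275 [ -0.2 -29.9 -25.7]
300 [ -0.2 -21.8 -25.6]
320 [ -0.1 -14.9 -25.4]
```

View pics/k_wrist.png

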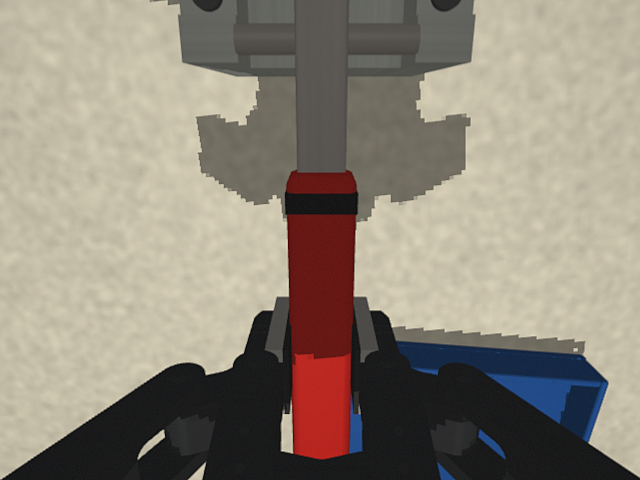

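Wrist view: bar still aligned in the grip (under 0.5°), crossing the rod at (320,38). Withdraw and lift.

Call:
{"api": "arm_command", "payload": {"rows": [[[0, 1, -1, 0, 0, 0], [0, 3, -2.5, 0, 0, 0], [0, 7, -3.5, 0, 0, 0], [0, 14, -4, 0, 0, 0], [0, 24, -4, 0, 0, 0], [0, 36, -4, 0, 0, 0], [0, 50, -5, 0, 0, 0], [0, 65, -10, 0, 0, 0], [0, 82, -20, 0, 0, 0], [0, 98, -33, 0, 0, 0], [0, 112, -44, 0, 0, 0], [0, 120, -50, 0, 0, 0], [0, 122, -52, 0, 0, 0], [0, 122, -52, 0, 0, 0]]]}}

```text
clock: 13.5
eef_pos: [592.1, -114.2, 119.3]
tool_rot: [-3.138, -0.005, -0.115]
force: [-0.1, -0.4, -2.6]
width: 18.5
```

```bash
python3 - <<'E'
from h import *
from cell import get_image,sensors
im=get_image('scene');np.savez('l_scene.npz',**im);print(coverfit(im))
st=sensors.read_state();print(st['clock'],st['eef_pos'],st['force'])
R=Ro.from_euler('xyz',[np.pi,0,-0.071]).as_matrix();print(rel([509.8,-301.6,80],R),rel([509.8,-301.6,34],R))
E
```

```text
tilt deg 10.2 roll -0.6  z@center 105.1  z@lip 111.4 z@far 98.8 n588
13.55 [ 591.91653334 -112.70175859  118.7898133 ] [-0.88543372  0.24406619 -2.18963118]
([-60.5, 197.1, 37.7], [-0.2, -0.2, -2.4]) ([-60.7, 197.3, 83.7], [-0.2, -0.2, -2.4])
```

Cover stays up on its own at 10°. Now back to above the rest.

Call:
{"api": "arm_command", "payload": {"rows": [[[-1, 4, 1, 0, 0, 0], [-4, 13, 3, 0, 0, -0.2], [-9, 28, 6, 0, 0, -0.4], [-15, 48, 9, 0, 0, -0.6], [-22, 71, 13, 0, 0, -0.9], [-29, 95, 18, 0, 0, -1.2], [-36, 119, 22, 0, 0, -1.5], [-43, 142, 27, 0, 0, -1.8], [-50, 163, 31, 0, 0, -2], [-55, 180, 34, 0, 0, -2.2], [-59, 191, 36, 0, 0, -2.4], [-60.5, 196, 37.5, -0.2, -0.2, -2.4], [-60.5, 197, 37.5, -0.2, -0.2, -2.4], [-60.5, 197, 37.5, -0.2, -0.2, -2.4], [-60.5, 197, 37.5, -0.2, -0.2, -2.4], [-60.5, 197, 37.5, -0.2, -0.2, -2.4]]]}}

```text
clock: 14.88
eef_pos: [511.2, -300.1, 80.8]
tool_rot: [-3.141, -0.002, -0.068]
force: [0.5, 0.4, -2.2]
width: 18.7
```

```bash
python3 - <<'E'
from h import *
from cell import sensors
st=sensors.read_state();print(st['clock'],st['eef_pos'],st['force'])
R=Ro.from_euler('xyz',[np.pi,0,-0.071]).as_matrix();print(rel([509.8,-301.6,34],R))
E
```

```text
14.8833 [ 511.15418594 -300.09487134   80.80355097] [ 0.49177585  0.39337463 -2.16067072]
([-1.3, 1.6, 46.8], [-0.0, -0.1, 0.2])
```

Call:
{"api": "arm_command", "payload": {"rows": [[[-0.3, 0.4, 3, 0, 0, 0], [-0.7, 0.8, 9, 0, 0, 0], [-1, 1.2, 17, 0, 0, 0], [-1, 1.5, 26, 0, 0, 0], [-1, 1.5, 34, 0, 0, 0], [-1, 1.5, 40, 0, 0, 0], [-1, 1.5, 44, 0, 0, 0], [-1, 1.5, 46, 0, 0, 0], [-1, 1.5, 46.5, 0, 0, 0], [-1, 1.5, 46.5, 0, 0, 0], [-1, 1.5, 46.5, 0, 0, 0]]]}}

```text
clock: 15.8
eef_pos: [509.4, -303.3, 34.3]
tool_rot: [3.141, -0.002, -0.071]
force: [-0.4, -0.2, -1.9]
width: 18.7
```

Call:
{"api": "arm_command", "payload": {"rows": [[[0, 0, 0.5, 0, 0, 0], [0, 0, 0.5, 0, 0, 0], [0, 0, 0.5, 0, 0, 0], [0, 0, 0.5, 0, 0, 0], [0, 0, 0.5, 0, 0, 0], [0, 0, 0.5, 0, 0, 0], [0, 0, 0.5, 0, 0, 0], [0, 0, 0.5, 0, 0, 0], [0, 0, -5, 0, 0, 0], [0, 0, -15, 0, 0, 0], [0, 0, -30, 0, 0, 0], [0, 0, -50, 0, 0, 0], [0, 0, -75, 0, 0, 0], [0, 0, -100, 0, 0, 0], [0, 0, -120, 0, 0, 0], [0, 0, -135, 0, 0, 0], [0, 0, -142, 0, 0, 0], [0, 0, -145, 0, 0, 0], [0, 0, -145, 0, 0, 0]]], "claw": 1}}

```text
clock: 17.38
eef_pos: [509.0, -303.3, 179.7]
tool_rot: [3.141, -0.002, -0.071]
force: [-1.0, 0.7, 0.1]
width: 85.6
```

```bash
python3 - <<'E'
from h import *
from cell import get_image,sensors
im=get_image('wrist');np.savez('m_wrist.npz',**im);cv2.imwrite('pics/m_wrist.png',im['pixels'][:,:,::-1])
st=sensors.read_state();print(st['clock'],st['eef_pos'],st['tool_rot'],st['force'],st['width'])
print(rect(im,blob(im,'red',(320,250)),59)[0])
E
```

```text
17.4333 [ 508.57987627 -302.99576716  178.82267393] [-3.14148848e+00 -4.62835964e-04 -7.06565547e-02] [-0.05971062 -0.44351456  0.06272026] 85.72308901188461
((508.1975402832031, -313.7054443359375), (117.38004302978516, 20.12888526916504), 85.87078857421875)
```

View pics/m_wrist.png

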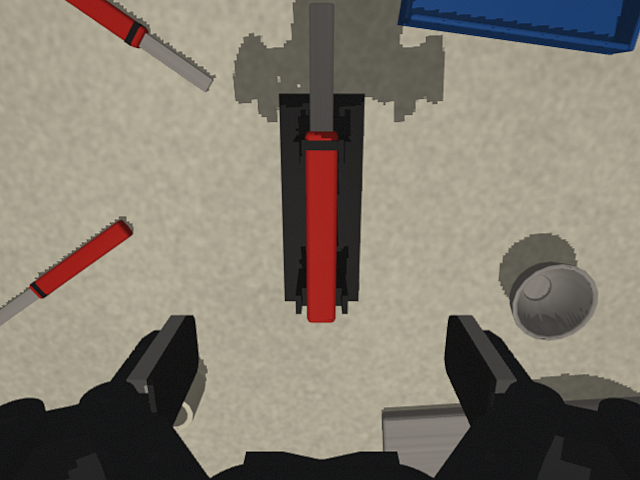

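The wrist view shows the bar back on the rest, at (508,-314) against (508.6,-312) originally. Next I move above the cover's raised end.

```bash
python3 - <<'E'
from h import *
p=np.r_[C,0]-23*ex;p[2]=180;print(p,rel(p,tgt(AY,0)))
E
```

```text
[620.89632608 139.34784732 180.        ] ([80.8, -449.2, -1.1], [-0.0, -0.0, 2.5])
```

Call:
{"api": "arm_command", "payload": {"rows": [[[1, -5, 0, 0, 0, 0], [3, -16, 0, 0, 0, 0.1], [6, -36, 0, 0, 0, 0.2], [11, -62, 0, 0, 0, 0.4], [17, -93, 0, 0, 0, 0.6], [23, -127, 0, 0, 0, 0.8], [30, -163, 0, 0, 0, 1], [36, -200, -1, 0, 0, 1.2], [43, -237, -1, 0, 0, 1.4], [49, -274, -1, 0, 0, 1.6], [56, -310, -1, 0, 0, 1.8], [62, -345, -1, 0, 0, 2], [68, -377, -1, 0, 0, 2.1], [73, -405, -1, 0, 0, 2.3], [77, -427, -1, 0, 0, 2.4], [80, -441, -1, 0, 0, 2.5], [81, -448, -1, 0, 0, 2.5], [81, -449, -1, 0, 0, 2.5], [81, -449, -1, 0, 0, 2.5], [81, -449, -1, 0, 0, 2.5]]]}}

```text
clock: 19.1
eef_pos: [621.2, 136.8, 179.8]
tool_rot: [3.14, -0.0, -0.117]
force: [-0.3, 0.1, -0.7]
width: 85.1
```

```bash
python3 - <<'E'
from h import *
from cell import get_image,sensors
im=get_image('wrist');np.savez('n_wrist.npz',**im);cv2.imwrite('pics/n_wrist.png',im['pixels'][:,:,::-1])
st=sensors.read_state();print(st['clock'],st['eef_pos'],st['tool_rot'],st['force'],st['width'])
b=blob(im,'green',(320,200));print(cv2.boxPoints(cv2.minAreaRect(b.astype(np.float32))))
print(rect(im,b,105)[0]); print(coverfit(im,(320,200)))
E
```

```text
19.15 [621.30071163 136.710455   179.96044642] [ 3.14006750e+00 -6.46002876e-04 -1.16858698e-01] [-0.15116556 -0.39458329  1.17971677] 85.41294056749368
[[274.30942 130.87845]
 [363.32602 126.19337]
 [370.37296 260.08566]
 [281.35635 264.77075]]
((624.75927734375, 165.20449829101562), (70.91499328613281, 46.4482536315918), 86.30123138427734)
tilt deg 9.9 roll -0.6  z@center 104.8  z@lip 110.9 z@far 98.6 n11181
```

View pics/n_wrist.png

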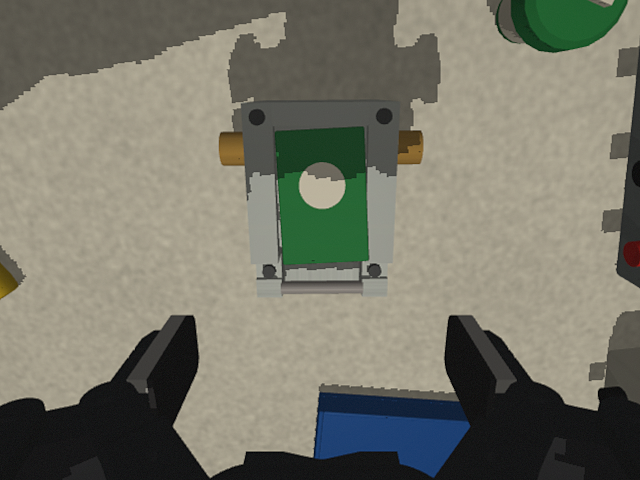

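The wrist view shows the cover tilted up and slightly yawed, its lip edge at (281,265)-(370,260). I'll locate the grasp from the lip edge.

```bash
python3 - <<'E'
from h import *
im=load('n_wrist.npz')
lip=ray(im,325.9,262.4,110.7);far=ray(im,318.8,128.5,98.7)
L1=ray(im,281,265,110.7);L2=ray(im,370.5,260,110.7)
print(lip,far,np.linalg.norm(lip-far),np.linalg.norm(L1-L2));d=(far-lip)[:2];y=np.degrees(np.arctan2(d[1],d[0]));print('yaw',y, 'lip edge yaw',np.degrees(np.arctan2(*(L2-L1)[[1,0]])))
g=lip.copy();g[:2]+=d/np.linalg.norm(d)*12.5;print(g)
g[2]=120;print(rel(g,tgt(y,0)));g[2]=98;print(rel(g,tgt(y,0)))
E
```

```text
[622.93381164 132.01734626 110.7       ] [627.12950805 200.13737451  98.7       ] 69.29604690688114 47.48390131352383
yaw 86.47545076920971 lip edge yaw -3.2182187130074387
[623.70226413 144.49370313 110.7       ]
([1.4, -8.1, 59.9], [0.1, -0.0, -3.2])
([1.4, -8.1, 81.9], [0.1, -0.0, -3.2])
```

Call:
{"api": "arm_command", "payload": {"rows": [[[0.5, -2, 4, 0, 0, -1], [1, -5, 12, 0, 0, -2], [1.4, -7, 24, 0, 0, -3], [1.4, -8, 37, 0, 0, -3.2], [1.4, -8, 50, 0, 0, -3.2], [1.4, -8, 61, 0, 0, -3.2], [1.4, -8, 70, 0, 0, -3.2], [1.4, -8, 76, 0, 0, -3.2], [1.4, -8, 79, 0, 0, -3.2], [1.4, -8, 80.5, 0, 0, -3.2], [1.4, -8, 81, 0, 0, -3.2], [1.4, -8, 81, 0, 0, -3.2]]]}}

```text
clock: 20.15
eef_pos: [624.2, 147.0, 99.5]
tool_rot: [-3.141, -0.002, -0.058]
force: [-0.7, 0.5, 1.3]
width: 85.2
```

```bash
python3 - <<'E'
from h import *
from cell import get_image,sensors
im=get_image('wrist');cv2.imwrite('pics/o_wrist.png',im['pixels'][:,:,::-1])
st=sensors.read_state();print(st['clock'],st['eef_pos'],st['tool_rot'],st['force'],st['width'])
E
```

```text
20.2 [624.21661047 146.96311081  99.66655088] [-3.14130634e+00 -2.05635296e-03 -5.83921747e-02] [ 0.80463256 -0.71828897 -0.28547056] 84.93400195886313
```

View pics/o_wrist.png

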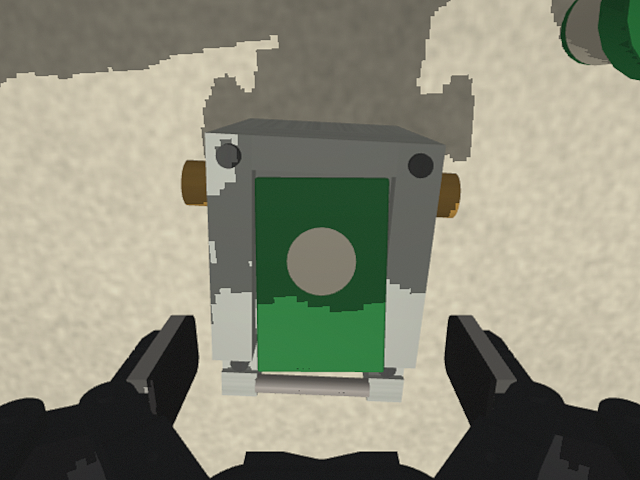

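Cover centred between the pads and parallel to them (lip edge v≈370). Closing.

Call:
{"api": "arm_command", "payload": {"rows": [[[0, 2, 1, 0, 0, 0], [0, 2, 1, 0, 0, 0], [0, 2, 1, 0, 0, 0], [0, 2, 1, 0, 0, 0], [0, 2, 1, 0, 0, 0], [0, 2, 1, 0, 0, 0], [0, 2, 1, 0, 0, 0], [0, 2, 1, 0, 0, 0], [0, 2, 1, 0, 0, 0], [0, 2, 1, 0, 0, 0]]], "claw": -1}}

```text
clock: 21.03
eef_pos: [623.8, 144.6, 98.5]
tool_rot: [3.141, -0.001, -0.058]
force: [-1.0, -0.1, 6.2]
width: 44.2
```

```bash
python3 - <<'E'
from h import *
from cell import get_image,sensors
im=get_image('wrist');cv2.imwrite('pics/p_wrist.png',im['pixels'][:,:,::-1])
st=sensors.read_state();print(st['clock'],st['eef_pos'],st['tool_rot'],st['force'],st['width'])
E
```

```text
21.0833 [623.8748342  144.58745604  98.54592303] [ 3.14124440e+00 -1.48610477e-03 -5.85510234e-02] [-1.65916005 -2.16189341  5.46978259] 44.08275210605363
```

View pics/p_wrist.png

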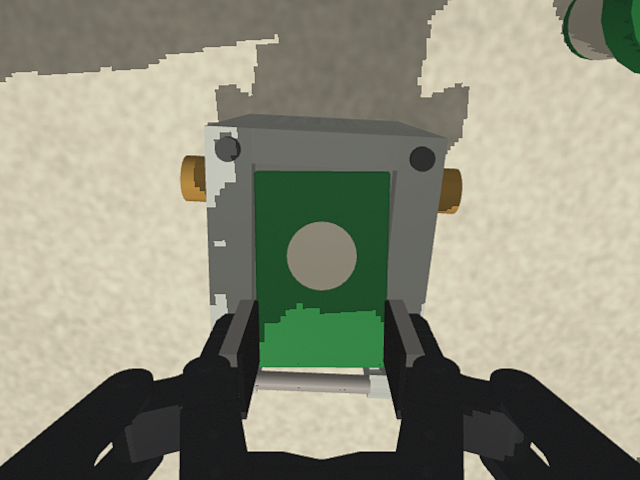

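Both pads are on the cover's sides, opening 44 mm. Lifting.

Call:
{"api": "arm_command", "payload": {"rows": [[[0, 0, -1, 0, 0, 0], [0, 0, -3, 0, 0, 0], [0, 0, -6, 0, 0, 0], [0, 0, -10, 0, 0, 0], [0, 0, -15, 0, 0, 0], [0, 0, -21, 0, 0, 0], [0, 0, -28, 0, 0, 0], [0, 0, -36, 0, 0, 0], [0, 0, -45, 0, 0, 0], [0, 0, -54, 0, 0, 0], [0, 0, -61, 0, 0, 0], [0, 0, -66, 0, 0, 0], [0, 0, -69, 0, 0, 0], [0, 0, -70, 0, 0, 0], [0, 0, -70, 0, 0, 0]]]}}

```text
clock: 22.33
eef_pos: [623.6, 144.8, 168.2]
tool_rot: [3.142, -0.001, -0.058]
force: [-0.1, 0.5, -1.4]
width: 44.1
```

```bash
python3 - <<'E'
from h import *
from cell import get_image,sensors
im=get_image('wrist');np.savez('q_wrist.npz',**im);cv2.imwrite('pics/q_wrist.png',im['pixels'][:,:,::-1])
st=sensors.read_state();print(st['clock'],st['eef_pos'],st['tool_rot'],st['force'],st['width'])
print(coverfit(im,(320,240)))
T=np.array([657,-120]);
for z in (100,31):
    e=np.array([np.cos(np.radians(80)),np.sin(np.radians(80))]);print(rel(np.r_[T-23*e,z],tgt(80,0)))
E
```

```text
22.3833 [623.4066724  144.74925499 167.87530699] [ 3.14132806e+00 -5.15256068e-04 -5.83968953e-02] [-0.27440447 -0.46015699 -0.52917786] 43.87156838344079
tilt deg 10.1 roll -0.6  z@center 174.1  z@lip 180.3 z@far 167.9 n24692
([46.3, 285.2, 68.0], [0.0, -0.0, 6.7])
([46.3, 285.1, 137.0], [0.0, -0.0, 6.7])
```

View pics/q_wrist.png

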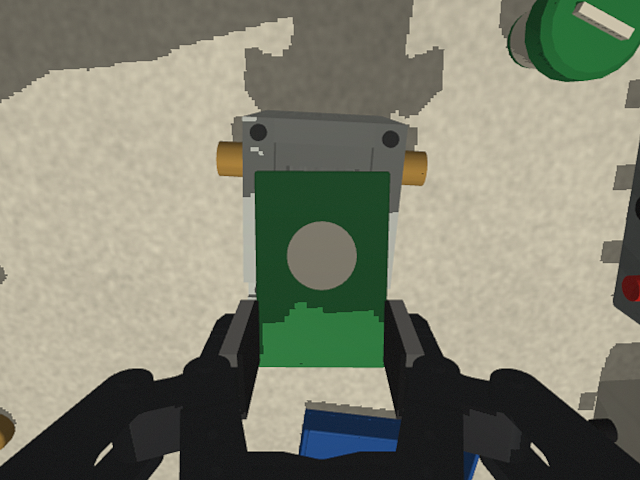

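Cover is free, held at 10° tilt. Moving over the tray, levelling on the way.

```bash
python3 - <<'E'
from h import *
T=np.array([657,-120]);e=np.array([np.cos(np.radians(80)),np.sin(np.radians(80))]);print(rel(np.r_[T-23*e,80],tgt(80,10)))
E
```

```text
([46.3, 285.2, 88.0], [10.0, 0.6, 6.6])
```

Call:
{"api": "arm_command", "payload": {"rows": [[[0, 4, 0, 0.1, 0, 0], [2, 13, 1, 0.4, 0, 0.3], [4, 28, 2, 1, 0, 0.6], [7, 48, 4, 1.7, 0.1, 1.1], [12, 71, 8, 2.5, 0.1, 1.7], [16, 97, 14, 3.4, 0.2, 2.2], [20, 124, 22, 4.3, 0.2, 2.9], [24, 151, 32, 5.3, 0.3, 3.5], [29, 178, 43, 6.2, 0.4, 4.1], [33, 204, 54, 7.2, 0.4, 4.7], [37, 229, 65, 8, 0.5, 5.3], [41, 251, 74, 8.8, 0.5, 5.8], [44, 269, 82, 9.4, 0.6, 6.2], [46, 281, 86, 9.8, 0.6, 6.5], [46, 285, 88, 10, 0.6, 6.6], [46, 285, 88, 10, 0.6, 6.6], [46, 285, 88, 10, 0.6, 6.6]]]}}

```text
clock: 23.8
eef_pos: [653.0, -140.9, 80.5]
tool_rot: [-2.966, -0.001, -0.173]
force: [-0.5, 0.0, -1.1]
width: 44.3
```

```bash
python3 - <<'E'
from h import *
from cell import get_image,sensors
im=get_image('wrist');np.savez('r_wrist.npz',**im);cv2.imwrite('pics/r_wrist.png',im['pixels'][:,:,::-1])
st=sensors.read_state();print(st['clock'],st['eef_pos'],st['tool_rot'],st['force'],st['width'])
T=np.array([657,-120]);e=np.array([np.cos(np.radians(80)),np.sin(np.radians(80))]);print(rel(np.r_[T-23*e,23],tgt(80,10)))
im=get_image('scene');crop(im,170,300,210,330,'pics/r_scene.png',5)
E
```

```text
23.85 [ 653.3114841  -140.03262099   80.83928279] [-2.96530310e+00 -1.78191897e-03 -1.71574341e-01] [ 0.3228837   0.53230821 -1.27573812] 43.62237112007707
([0.0, 12.7, 56.5], [-0.1, -0.1, 0.2])
```

View pics/r_wrist.png

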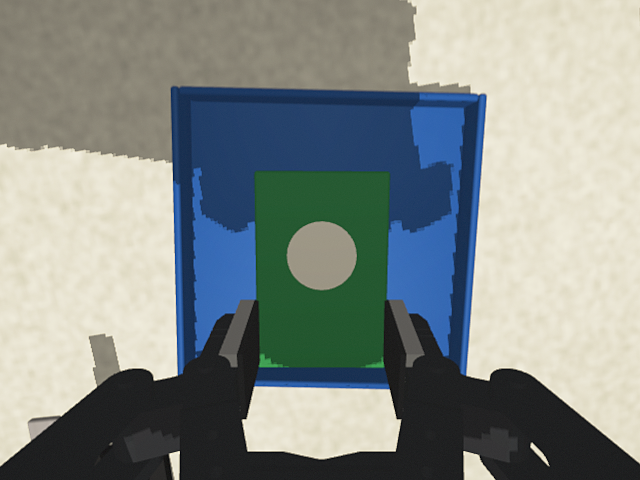

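View pics/r_scene.png

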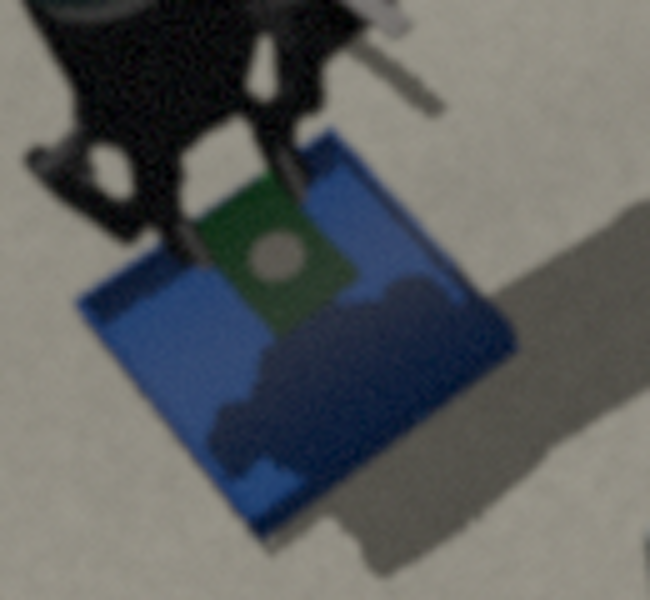

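Call:
{"api": "arm_command", "payload": {"rows": [[[0, 0.4, 3, 0, 0, 0], [0, 1.3, 9, 0, 0, 0], [0, 2.5, 18, 0, 0, 0], [0, 4, 28, 0, 0, 0], [0, 5.5, 38, 0, 0, 0], [0, 6.5, 46, 0, 0, 0], [0, 7.3, 52, 0, 0, 0], [0, 7.8, 55, 0, 0, 0], [0, 8, 57, 0, 0, 0], [0, 8, 57, 0, 0, 0], [0, 8, 57, 0, 0, 0]]]}}

```text
clock: 24.82
eef_pos: [653.7, -140.4, 22.9]
tool_rot: [-2.967, -0.002, -0.174]
force: [-0.0, 0.8, -0.3]
width: 43.9
```

Call:
{"api": "arm_command", "payload": {"rows": [[[0, 0, 0, 0, 0, 0], [0, 0, 0, 0, 0, 0], [0, 0, 0, 0, 0, 0], [0, 0, 0, 0, 0, 0], [0, 0, 0, 0, 0, 0], [0, 0, 0, 0, 0, 0], [0, -0.7, -4, 0, 0, 0], [0, -2, -12, 0, 0, 0], [0, -4, -25, 0, 0, 0], [0, -7, -42, 0, 0, 0], [0, -11, -62, 0, 0, 0], [0, -15, -82, 0, 0, 0], [0, -18, -102, 0, 0, 0], [0, -21, -118, 0, 0, 0], [0, -22, -126, 0, 0, 0], [0, -23, -130, 0, 0, 0], [0, -23, -130, 0, 0, 0]]], "claw": 0.5}}

```text
clock: 26.23
eef_pos: [653.7, -140.5, 156.0]
tool_rot: [-2.967, -0.003, -0.174]
force: [-0.5, 0.6, 0.0]
width: 63.7
```

Call:
{"api": "arm_command", "payload": {"rows": [[[0, 3, -2, 0, 0, 0], [0, 12, -5, 0, 0, 0], [0, 27, -10, 0, 0, 0], [0, 47, -15, 0, 0, 0], [0, 70, -20, 0, 0, 0], [0, 95, -25, 0, 0, 0], [0, 120, -30, 0, 0, 0], [0, 145, -32, 0, 0, 0], [0, 165, -34, 0, 0, 0], [0, 180, -35, 0, 0, 0], [0, 188, -35, 0, 0, 0], [0, 190, -35, 0, 0, 0], [0, 190, -35, 0, 0, 0]]]}}

```text
clock: 27.32
eef_pos: [619.5, -330.5, 155.6]
tool_rot: [-2.966, -0.001, -0.174]
force: [0.5, 0.3, -0.8]
width: 64.1
```

```bash
python3 - <<'E'
from h import *
from cell import get_image,sensors
for n in('top','scene'):
    im=get_image(n);np.savez(f's_{n}.npz',**im);cv2.imwrite(f'pics/s_{n}.png',im['pixels'][:,:,::-1])
st=sensors.read_state();print(st['clock'],st['eef_pos'],st['force'],st['width'])
for n,g,r,b in(('top',(407,189),(505,257),(407,189)),('scene',(230,275),(215,188),(230,275))):
    im=load(f's_{n}.npz')
    for nm,c,q,h in(('cover','green',g,30),('bar','red',r,59),('tray','blue',b,25)):
        R,p=rect(im,blob(im,c,q),h);print(n,nm,np.round(R[0],1),np.round(R[1],1),round(R[2],1))
    print(coverfit(im,g))
E
```

```text
27.4167 [ 620.42572616 -328.60689639  156.23591234] [0.23223374 0.1956718  0.24182923] 63.77984845994418
top cover [ 655.2 -112.7] [70.1 47.1] 84.5
top bar [ 506.9 -313.1] [118.5  22.6] 85.8
top tray [ 653.8 -122.1] [147.2 150.8] 78.7
tilt deg 19.5 roll 3.2  z@center -65.7  z@lip -53.3 z@far -78.1 n587
scene cover [ 659.5 -111.9] [82.9 47. ] 77.2
scene bar [ 510.8 -309.1] [128.7  25.8] 85.0
scene tray [ 659.8 -119.3] [156.6 146.2] 78.5
tilt deg 19.7 roll 1.0  z@center -69.3  z@lip -56.7 z@far -81.8 n470
```

View pics/s_top.png

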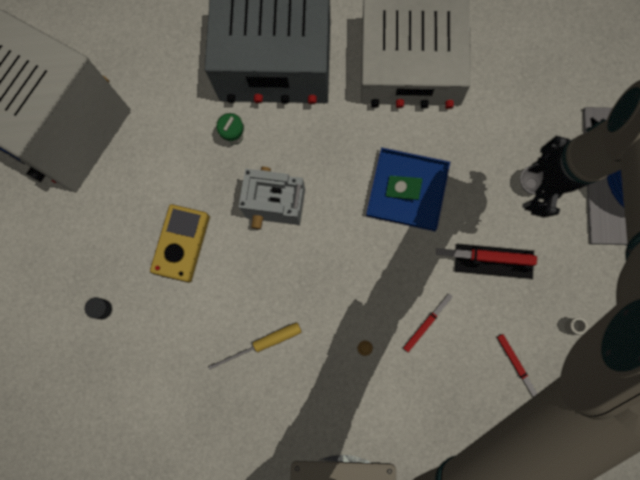

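View pics/s_scene.png

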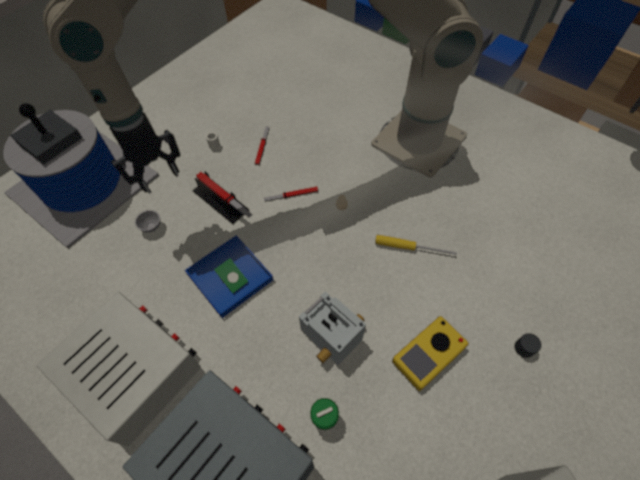

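Top and scene views show:
- The green cover lies in the tray at (404,187) top / (232,276) scene.
- The bar is on its rest.
- The block's recess is empty, and the other items sit at their starting pixels.
- The gripper hangs free with about 0 N on it.

Handing in.

```bash
python3 - <<'E'
from cell import order
print(order.finish_job())
E
```

```text
the job is handed in; nothing more can be done
None
```

The cover came loose and is in the blue tray, and the bar is back on its rest. I handed the job in at about 27 s of the 72 s allowed; no verdict was reported.

**Levering:** I took the largest red bar from the black rest, slid its blade over the rod and under the lip, and levered. Depth plane fits showed the lip about 8 mm up partway, then about 14.5 mm. The cover stayed up at about 10° once the bar was withdrawn. I didn't measure the contact force between bar and cover directly. During levering the wrist read up to about 16 N and 1.4 N m.

**Last checks:**
- **Bar:** it lies within about 3 mm of where it started, at 85–86°, the same direction as at the start.
- **Cover:** its centre is about 10 mm from the tray centre in both views. It leans about 20° on its stem, with the plate centre by geometry about 15–20 mm above the floor (limit 32 mm).
- **Other items:** they look unmoved in both views, judged by eye. In the top view the gripper partly covers the cup, but the scene view shows it in place.
- **Robot:** the gripper touches nothing, with force near 0.

**Disagreements:** the two cameras differed by about 4–7 mm on the tray position and the bar's tip. The cover was also yawed about 3° once loose, and I corrected for that in the grasp.

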